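# Wind the gauge ring away in the crank drawer

### The job

Put the boxwood gauge ring away: lay it flat in the open tin drawer, then fit the loose crank fully down onto the square shaft on top of the drawer unit and wind it clockwise (seen from above) until the drawer is fully shut. Then lift the crank off the shaft and lay it back flat on its cork mat, wholly on the mat. Move the drawer only by the crank, never by pushing it, and leave the other things on the shelf where they are.

Things in the scene. Friction and masses are not known exactly. Their poses are not given: they have to be found in the camera images.
- unit: Low pine drawer unit, fixed to the shelf: 220 deep (x) x 240 wide (y) x 70 mm high. Origin: centre of its underside; x points from its open front towards its back, so the drawer comes out along -x. The shaft axis stands 40 mm in front of its centre (at x -40, y 0). The front edge of its 18 mm thick top board lies at x -110.
- drawer (a joint): How far the tin drawer stands out of the unit, in m: 0 fully shut, about 0.09 to 0.115 at the start. Geared to the shaft: 18 mm of drawer travel per radian of shaft; the gearing drags, so the drawer stays where it is left (about 20 N would force it). It stops dead at 0.
- drawer_floor (a point): Moves with the tin drawer: on its floor's upper face (12 mm above the shelf), mid-width, at the front panel's inner face. x points into the drawer, z up. Inside: 188 mm long (x 0 to 188), 196 mm wide (y -98 to 98), 40 mm from floor to top board; side walls 34, front panel 40 mm high and 6 thick. Only the part drawn out of the unit is open from above.
- shaft (a joint): Turn of the square shaft in rad: 0 with the drawer shut, positive = anticlockwise from above = drawer out. Start 5.0 to 6.4. Winding shut = clockwise from above, back to 0. It drags with about 0.35 to 0.5 N m (about 5 N at the crank's knob) and stops dead at 0.
- shaft_seat (a point): On the shaft axis, on top of the round collar (34 mm across, top 82 mm above the shelf) on which a seated crank rests. z up, turns with the shaft; x and y are square to the flats. Above it stands the square steel shaft, 18 x 18 mm and 36 mm tall, then a 6 mm tapered tip (42 mm in all).
- crank: Loose steel crank, 0.31 kg, 114 mm long, lying upright on the mat. Origin: centre of the hub's flat underside, on the axis of the square through socket (22 x 22 mm, sides along x and y). x points along the arm to the knob, z up. Hub: 37 mm square, 45 mm tall, heavy. Arm: 22 wide, 18 mm thick, flush with the underside. Fits the shaft at any quarter turn; seated, its origin is at shaft_seat.
- crank_knob (a point): Point of the crank under the knob's axis, level with the crank's underside, 80 mm from the hub's axis along the crank's x. The upright wooden knob spins freely on this axis: 24 mm across, from 20 to 74 mm above this point.
- mat: Cork mat, 200 (x) x 120 (y) x 6 mm, fixed flat on the shelf, left or right of the unit. Origin: centre of its underside. The crank starts on it and is put back on it.
- ring: Boxwood gauge ring lying flat, 60 mm outside, 36 mm hole, 28 mm tall, 0.045 kg. Origin: centre of its underside, z along its axis.
- jar: Bystander: closed green glass jar with tin lid, 68 mm across, 100 mm tall. Origin: centre of its underside.
- dish: Bystander: white enamel dish of clay marbles, 130 mm across, about 40 mm tall. Origin: centre of its underside.
- saucer: Bystander: white porcelain saucer, 100 mm across, 18 mm tall. Origin: centre of its underside.
- loupe: Bystander: dark stand loupe, 60 mm across, 36 mm tall. Origin: centre of its underside.
- rule: Bystander: flat brass rule, 30 (x) x 150 (y) x 5 mm. Origin: centre of its underside.
- cardbox: Bystander: card box with lid, 90 (x) x 130 (y) x 62 mm. Origin: centre of its underside.
Not all that is in view belongs to the job. Of the things that look like the ring, take the one that is nearest to the robot's base at the start.

How it is judged:
By the outcome, as a careful person would: the job done as asked, in the order asked, and still so for the second after the job is handed in, with the robot touching nothing.
It also fails if it takes over 72 s, if anything falls off the work surface, if the arm or the gripper's body presses on something with over 40 N, if the wrist force passes 120 N, or if a joint passes its speed limit or range.

### The arm

A 7-joint arm with a two-finger parallel gripper is mounted at the origin on the work surface. World frame = base frame: x ahead of the robot, y to its left, z up, the work surface at z = 0. Lengths are in m, angles in rad, forces in N, time in s.
With the tool pointing down it reaches from about 0.4 to 0.875 m from the base axis. Payload 6.5 kg.
Tool frame: the origin (TCP) lies between the finger pads; the fingertips stand 25 mm ahead of it and the grasp point (between the pads) lies 6 mm ahead of it; y points along the fingers, x is the direction in which the jaws open and shut, and the axes are right-handed (so a half turn about y gives the same grasp; the last joint's range is limited). The gripper opens to 88 mm and grips with 3 to 60 N. Pads are 18 mm wide; open, the fingers measure 123 mm over their backs; the gripper's body (75 mm by 187 mm) begins 45 mm behind the grasp point.
Start: joints at [1.209, 0.536, -0.004, 1.538, 0.003, 1.067, -0.071], TCP at [0.189, -0.622, 0.264] pointing down, gripper open.
Joint ranges: [-2.7, 2.7], [-0.37, 2.16], [-1.27, 1.26], [0.24, 2.4], [-1.31, 4.45], [0.19, 1.91], [-2.76, 2.76]. Speed limits (rad/s): [2.39, 2.39, 3.14, 3.14, 3.14, 3.14, 3.14].

### API

Orientations are given as a 3x3 rotation matrix whose columns are the frame's x, y, z axes.
In Python, from workcell import status, optics, r, nets gives the robot as it stands.
- The arm moves only by the tool move_arm, never from a script. Its argument "commands" is a list of rows, each a list of 3 entries, a list of its own where there are three numbers: the finger opening in cm, from 0 to 8.81, then the shift along the tool's x, y, z in cm, then the turn about the tool's y in degrees. In form: [[claw, [tx, ty, tz], turn], ...]. A call has exactly 8 rows; each row is the pose to reach, as a shift and turn from the pose commanded when the call began, along the tool's axes at that moment; what a row does not reach only later rows make up. A row lasts 1/10 s, in which the tool goes at most 50 mm and 8.59 degrees, less where a joint would pass 70% of its speed; a pose out of reach is approached as far as the arm can. A call with a gripper value outside its range is refused whole. The fingers move at their own pace and stop on an object; the grip force is fixed at half the most. Time passes only in rows, so rows that repeat a pose let the fingers close, or fill a call up. It gives the time, the measured TCP pose, the force and the opening at its end, in the units of the state.
- status.get_obs(): the state, without advancing time (a new reading comes with each control period).
- optics.snapshot(name): name is "side" or "top" or "wrist"; returns the picture (384x512x3 uint8, blue, green, red); there is no depth.
- optics.camera_info(name): a dict with "fx", "fy", "cx", "cy" (pixels), "dist_coeffs" ([k1, k2, p1, p2, k3] as OpenCV has them; the pictures are not rectified), "extrinsics" (4x4, takes a point from world to camera coordinates); the wrist camera has in their place "tool_from_camera" (4x4, takes a point from camera to tool coordinates, whose origin is the TCP and whose axes are the tool frame's). Camera axes: x right, y up, looking along -z (the intrinsics and any distortion apply to the point x, -y, -z); pixel columns grow to the right and rows downward; lengths in m; the calibration is good to about 2 mm. A picture is of the moment at which its call begins: read the wrist's pose just before it. camera_info takes no time and is no camera call.
- r.hand_in(): hands the job in, once; it reports no verdict.
Trained networks look in the newest picture that a camera, given by its name, has taken for a name from the list of things; names that differ only in an ending like _2 or _b are one class to them, and where a whole thing is asked for, a point or a joint stands for the part that bears it (a point fixed in the world has none). Each returns a list of dicts, best first, with "conf" (0 to 1); they miss things now and then, are a little off and sometimes report something else, mostly with a low value. They report only what shows in the picture. A call takes as long as a camera call. They do not tell look-alikes from the thing itself.
- nets.trace(camera, label): "pixels" (384x512 bool, what is visible of it) and "rect" ([left, top, width, height] in pixels, round what is visible of it).
The state is a dict: "clock": time; "joints": joint angles; "joint_vel": joint speeds; "joint_efforts": joint torques, N m; "tool_pos": TCP position; "eef_rot": TCP orientation; "ft_force": force on the tool from outside, world axes, zero at the start; "torque": the same for the moment, N m; "finger_gap": finger opening in m.
Only numpy, scipy, OpenCV 4.12 (cv2) and the standard library are available. Lean on these libraries where they do the work, as an engineer would, in place of code of your own. Each camera call takes 0.05 s, during which the arm holds its last target.

## Working session

There is one attempt and no reset: what is moved stays moved. The work goes in short steps, Python scripts to look and compute and a tool call to move; the robot and the scene stay as the last step left them, time stands still between calls to the robot, and variables do not carry over. Pictures are saved under pics/ and viewed, and the job is handed in when it is done.

Besides the shell and the picture viewer there is one more tool, called after "Call:" as name([rows], argument=value, ...), one row to a line, values as JSON. move_arm: Moves the arm, as the interface text tells. Its arguments: {"type":"object","properties":{"commands":{"type":"array","items":{"type":"array"}}},"required":["commands"]}

```bash
ls; mkdir -p pics; python3 - <<'E'
from workcell import status, optics, r, nets
import cv2,numpy as np
o=status.get_obs()
for k,v in o.items(): print(k,np.round(v,4).tolist())
for n in ["side","top","wrist"]:
    im=optics.snapshot(n); cv2.imwrite(f"pics/{n}0.png",im)
    ci=optics.camera_info(n); print(n,{k:np.round(v,4).tolist() for k,v in ci.items()})
E
```

```text
pics
clock 0.0
joints [1.2088, 0.5372, -0.0045, 1.5388, 0.0026, 1.0673, -0.0712]
joint_vel [-0.0009, 0.0015, -0.001, -0.0006, -0.0005, -0.0017, -0.0002]
joint_efforts [-0.0004, -57.0977, 0.9914, -25.1603, -0.0562, 0.0178, 0.0002]
tool_pos [0.1893, -0.6212, 0.2628]
eef_rot [[0.2916, -0.0006, 0.9565], [-0.9565, 0.0016, 0.2916], [-0.0017, -1.0, -0.0001]]
ft_force [0.4854, -0.0546, 0.028]
torque [-0.0017, -0.0157, -0.015]
finger_gap 0.0884
side {'fx': 481.207, 'fy': 481.207, 'cx': 260.9598, 'cy': 190.2104, 'dist_coeffs': [-0.153, 0.0, 0.0, 0.0, 0.0], 'extrinsics': [[0.8686, -0.4954, 0.0098, -0.4971], [0.2831, 0.5124, 0.8107, -0.191], [-0.4067, -0.7014, 0.5854, -1.3791], [0.0, 0.0, 0.0, 1.0]]}
top {'fx': 400.443, 'fy': 400.443, 'cx': 255.4909, 'cy': 195.9536, 'dist_coeffs': [-0.0451, 0.0, 0.0, 0.0, 0.0], 'extrinsics': [[0.0056, -1.0, 0.0077, -0.0302], [0.9835, 0.0069, 0.1808, -0.5375], [-0.1809, 0.0066, 0.9835, -1.3074], [0.0, 0.0, 0.0, 1.0]]}
wrist {'fx': 301.2253, 'fy': 301.2253, 'cx': 254.3304, 'cy': 189.868, 'dist_coeffs': [-0.0492, 0.0, 0.0, 0.0, 0.0], 'tool_from_camera': [[1.0, 0.0002, -0.002, -0.0001], [-0.002, 0.2998, -0.954, -0.1208], [0.0004, 0.954, 0.2998, 0.0783], [0.0, 0.0, 0.0, 1.0]]}
```

View pics/top0.png

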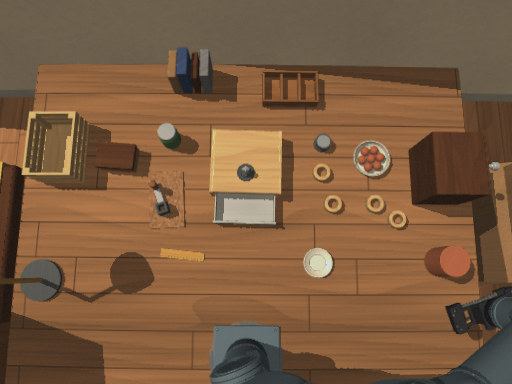

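View pics/side0.png

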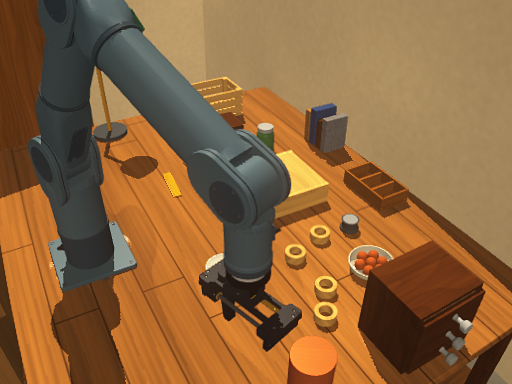

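View pics/wrist0.png

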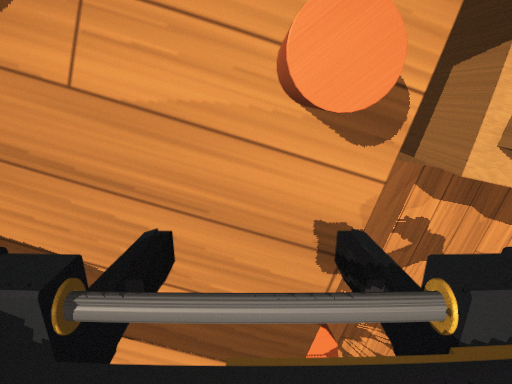

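```bash
cat > h.py <<'E'
from workcell import status, optics, r, nets
import cv2,numpy as np
def cam(n):
    ci=optics.camera_info(n)
    K=np.array([[ci['fx'],0,ci['cx']],[0,ci['fy'],ci['cy']],[0,0,1.]])
    D=np.array(ci['dist_coeffs'],float)
    if 'extrinsics' in ci: E=np.array(ci['extrinsics'])
    else:
        o=status.get_obs(); T=np.eye(4);T[:3,:3]=o['eef_rot'];T[:3,3]=o['tool_pos']
        E=np.linalg.inv(T@np.array(ci['tool_from_camera']))
    return K,D,E
F=np.diag([1,-1,-1.])
def proj(n,P):
    K,D,E=cam(n); P=np.atleast_2d(np.asarray(P,float))
    Pc=(P@E[:3,:3].T+E[:3,3])@F
    return cv2.projectPoints(Pc.reshape(-1,1,3),np.zeros(3),np.zeros(3),K,D)[0].reshape(-1,2)
def ray(n,uv,z):
    K,D,E=cam(n)
    u=cv2.undistortPoints(np.array(uv,float).reshape(-1,1,2),K,D).reshape(-1,2)
    d=np.c_[u,np.ones(len(u))]@F@E[:3,:3]; c=-E[:3,:3].T@E[:3,3]
    return c+d*((z-c[2])/d[:,2])[:,None]
def cen(m):
    ys,xs=np.nonzero(m); return xs.mean(),ys.mean()
E
python3 - <<'E'
from h import *
im=optics.snapshot('top')
big=cv2.resize(im[110:240,130:300],None,fx=4.7,fy=4.6,interpolation=cv2.INTER_CUBIC)
cv2.imwrite('pics/topcrop.png',big)
for l,z in [('ring',.028),('unit',.07),('crank',.02),('mat',.006),('drawer',.05),('jar',.05),('saucer',.01),('loupe',.03),('dish',.03),('rule',.005),('cardbox',.06)]:
    for d in nets.trace('top',l)[:5]:
        c=cen(d['pixels']); print(l,round(d['conf'],2),d['rect'],np.round(c,1),np.round(ray('top',[c],z)[0],3), d['pixels'].sum())
for c in [(322,172),(333,204),(375,203),(397,219)]:
    p=ray('top',[c],.028)[0]; print(p,np.hypot(*p[:2]))
E
```

```text
ring 0.75 [388.8, 210.9, 15.8, 18.1] [396.9 218.1] [ 0.467 -0.513  0.028] 197
ring 0.61 [366.0, 195.7, 20.0, 16.7] [374.4 202.7] [ 0.521 -0.438  0.028] 180
ring 0.57 [313.5, 164.7, 14.3, 20.4] [320.5 172.2] [ 0.627 -0.253  0.028] 174
ring 0.45 [321.8, 194.5, 18.0, 18.8] [332.3 203.2] [ 0.518 -0.291  0.028] 199
unit 0.94 [207.7, 128.0, 73.7, 97.1] [245.1 175.6] [0.603 0.009 0.07 ] 6145
crank 0.89 [146.6, 180.3, 19.9, 31.4] [159.1 198.5] [0.532 0.306 0.02 ] 309
mat 0.78 [148.1, 172.4, 34.9, 57.2] [167.8 199.9] [0.529 0.279 0.006] 1542
drawer 0.73 [215.0, 193.3, 61.0, 30.6] [244.4 208.2] [0.495 0.01  0.05 ] 1839
jar 0.71 [154.0, 124.8, 23.1, 25.8] [168.2 136.6] [0.746 0.279 0.05 ] 445
saucer 0.97 [301.1, 245.7, 32.3, 31.0] [317.4 261.8] [ 0.319 -0.239  0.01 ] 735
loupe 0.63 [315.9, 134.5, 12.8, 19.4] [322.2 143.1] [ 0.733 -0.261  0.03 ] 264
dish 0.59 [351.4, 139.2, 39.3, 36.7] [371.1 158. ] [ 0.68  -0.433  0.03 ] 1053
rule 0.81 [158.2, 246.3, 48.3, 14.1] [182.7 254.4] [0.341 0.22  0.005] 352
cardbox 0.65 [93.6, 142.6, 45.4, 28.7] [117.5 156.7] [0.669 0.448 0.06 ] 1176
[ 0.6281325  -0.25845456  0.028     ] 0.6792269083708489
[ 0.51526351 -0.29364089  0.028     ] 0.5930610919459071
[ 0.51970087 -0.43958211  0.028     ] 0.6806771810752884
[ 0.46447482 -0.51334238  0.028     ] 0.6922840896544113
```

View pics/topcrop.png

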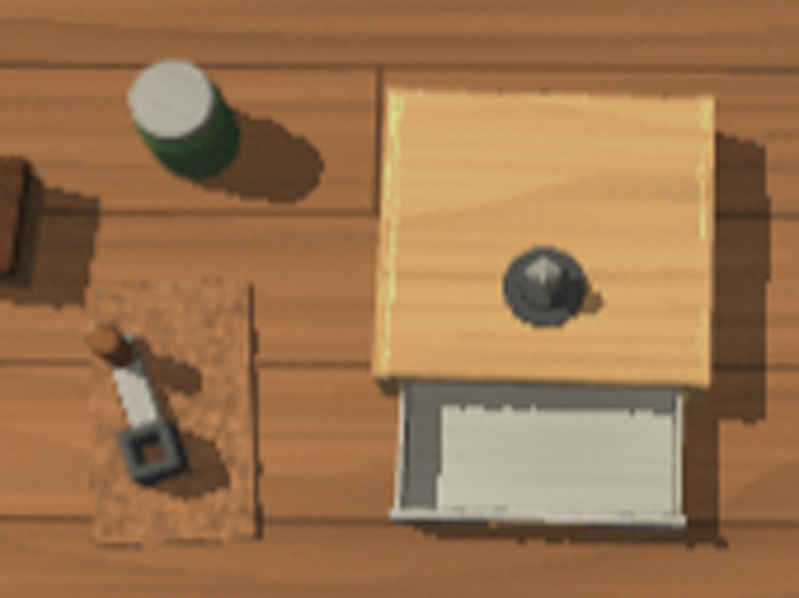

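Call:
move_arm([
  [8.8,[-21.9,9,41],17],
  [8.8,[-21.9,9,41],17],
  [8.8,[-21.9,9,41],17],
  [8.8,[-21.9,9,41],17],
  [8.8,[-21.9,9,41],17],
  [8.8,[-21.9,9,41],17],
  [8.8,[-21.9,9,41],17],
  [8.8,[-21.9,9,41],17],
])

```text
clock: 1.55
tool_pos: [0.4682, -0.3424, 0.1876]
eef_rot: [[-0.001, 0.001, 1.0], [-1.0, -0.0, -0.001], [0.0, -1.0, 0.001]]
ft_force: [0.6, -0.7, -0.4]
finger_gap: 0.0878
```

```bash
cat >> h.py <<'E'
def to(p,yaw=None,gp=False):
    "shift in cm in tool axes to reach TCP p; turn deg to put tool x at azimuth yaw (deg)"
    o=status.get_obs(); R=np.array(o['eef_rot']); d=R.T@(np.array(p)-o['tool_pos'])*100
    a=np.degrees(np.arctan2(R[1,0],R[0,0])); t=None
    if yaw is not None: t=round(-((yaw-a+180)%360-180),2)
    print('t',round(float(o['clock']),2),'pos',np.round(o['tool_pos'],4),'az',round(a,2),'F',np.round(o['ft_force'],1),'gap',round(float(o['finger_gap']),4),'q',np.round(o['joints'],2)); print('shift',np.round(d,2),'turn',t)
E
python3 - <<'E'
from h import *
to([.517,-.292,.17],-90)
E
```

```text
t 1.55 pos [ 0.4682 -0.3424  0.1876] az -90.06 F [ 0.6 -0.7 -0.4] gap 0.0878 q [ 0.57  0.51 -0.03  1.79  0.02  0.84 -1.03]
shift [-5.04  1.76  4.87] turn -0.06
```

Call:
move_arm([
  [8.8,[-2.5,1,2.5],0],
  [8.8,[-5,1.8,4.9],0],
  [8.8,[-5,1.8,4.9],0],
  [8.8,[-5,1.8,4.9],0],
  [8.8,[-5,1.8,4.9],0],
  [8.8,[-5,1.8,4.9],0],
  [8.8,[-5,1.8,4.9],0],
  [8.8,[-5,1.8,4.9],0],
])

```text
clock: 2.35
tool_pos: [0.5155, -0.2946, 0.1699]
eef_rot: [[-0.002, 0.0, 1.0], [-1.0, -0.0, -0.002], [0.0, -1.0, 0.0]]
ft_force: [-0.0, -0.0, 0.2]
finger_gap: 0.0883
```

```bash
python3 - <<'E'
from h import *
im=optics.snapshot('wrist'); cv2.imwrite('pics/w1.png',im)
to([.517,-.292,.17],-90)
for d in nets.trace('wrist','ring'):
    m=d['pixels'].astype(np.uint8); c=cv2.findContours(m,0,2)[0]; c=max(c,key=cv2.contourArea)
    print(d['conf'],d['rect'],cen(m))
E
```

```text
t 2.4 pos [ 0.5157 -0.2944  0.1699] az -90.1 F [0.4 0.  0.4] gap 0.0879 q [ 0.47  0.56 -0.03  1.76  0.02  0.82 -1.15]
shift [-0.24 -0.01  0.13] turn -0.1
0.7 [175.7, 9.5, 72.9, 80.3] (np.float64(209.11585916340655), np.float64(47.85795967499248))
0.65 [432.4, 198.0, 76.7, 52.1] (np.float64(470.3248902397839), np.float64(226.05302262749072))
0.64 [224.6, 144.5, 60.4, 66.1] (np.float64(254.51732191514208), np.float64(179.28221097703386))
0.61 [372.4, 146.5, 74.8, 63.6] (np.float64(408.9710055521283), np.float64(176.99105490438))
```

View pics/w1.png

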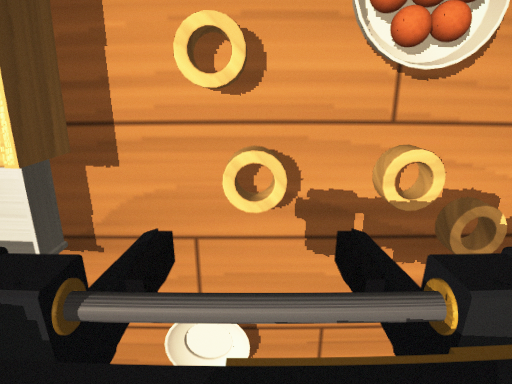

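```bash
python3 - <<'E'
from h import *
# rim outer circle at top face: fit ellipse center visually: outer x 222-287, y 150-213 (top face)
for c in [(254.5,180.5),(209.5,48),(413,177)]: print(np.round(ray('wrist',[c],.028)[0],4), np.hypot(*ray('wrist',[c],.028)[0][:2]))
im=optics.snapshot('wrist'); 
hsv=cv2.cvtColor(im,cv2.COLOR_BGR2HSV)
crop=im[130:230,200:310]; cv2.imwrite('pics/w1c.png',cv2.resize(crop,None,fx=5,fy=5,interpolation=cv2.INTER_CUBIC))
E
```

```text
[ 0.5205 -0.2946  0.028 ] 0.5980709657314036
[ 0.6313 -0.2585  0.028 ] 0.6821600712488641
[ 0.5237 -0.4397  0.028 ] 0.6837968084674922
```

View pics/w1c.png

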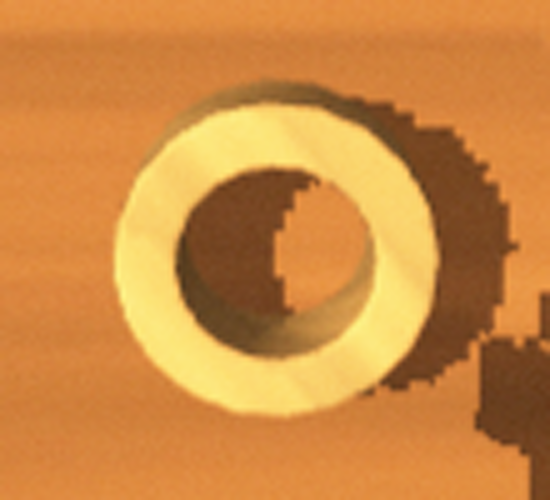

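Call:
move_arm([
  [8.8,[0,4,0.4],0],
  [8.8,[0,8,0.4],0],
  [8.8,[0,12,0.4],0],
  [8.8,[0,14,0.4],0],
  [8.8,[0,14,0.4],0],
  [5,[0,14,0.4],0],
  [5,[0,14,0.4],0],
  [5,[0,14,0.4],0],
])

```text
clock: 3.3
tool_pos: [0.5202, -0.294, 0.0302]
eef_rot: [[-0.001, 0.001, 1.0], [-1.0, -0.0, -0.001], [0.0, -1.0, 0.001]]
ft_force: [-0.3, 0.4, 0.6]
finger_gap: 0.0662
```

Call:
move_arm([
  [4,[0,0,0],0],
  [4,[0,0,0],0],
  [4,[0,0,0],0],
  [4,[0,-2,0],0],
  [4,[0,-6,0],0],
  [4,[0,-10,0],0],
  [4,[0,-13,0],0],
  [4,[0,-13,0],0],
])

```text
clock: 4.1
tool_pos: [0.5224, -0.2952, 0.164]
eef_rot: [[-0.001, 0.007, 1.0], [-1.0, -0.003, -0.001], [0.003, -1.0, 0.007]]
ft_force: [0.7, 0.2, -0.9]
finger_gap: 0.0585
```

```bash
python3 - <<'E'
from h import *
im=optics.snapshot('wrist'); cv2.imwrite('pics/w2.png',im)
im=optics.snapshot('top')
cv2.imwrite('pics/t2.png',cv2.resize(im[110:240,130:300],None,fx=4.7,fy=4.6,interpolation=cv2.INTER_CUBIC))
to([.46,0.01,.17],-90)
for n in ['drawer','unit','shaft']:
  for d in nets.trace('top',n)[:2]:
    print(n,d['conf'],d['rect'],cen(d['pixels']))
E
```

```text
t 4.2 pos [ 0.5199 -0.2938  0.1598] az -90.05 F [-0.9 -0.3 -1.1] gap 0.0586 q [ 0.46  0.57 -0.03  1.76  0.02  0.81 -1.15]
shift [-30.38  -1.03  -6.01] turn -0.05
drawer 0.85 [217.2, 194.1, 55.6, 28.5] (np.float64(244.5019178082192), np.float64(208.4345205479452))
unit 0.96 [209.6, 128.8, 71.4, 97.1] (np.float64(245.30632911392405), np.float64(175.87151898734177))
unit 0.41 [159.1, 250.2, 43.8, 9.6] (np.float64(181.08587257617728), np.float64(253.75346260387812))
shaft 0.51 [241.1, 165.3, 13.2, 13.8] (np.float64(245.45977011494253), np.float64(171.04597701149424))
```

View pics/w2.png

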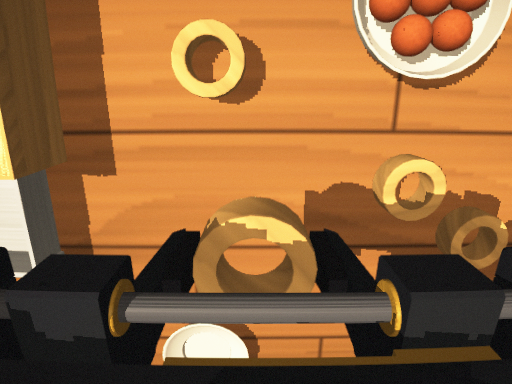

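```bash
python3 - <<'E'
from h import *
f=lambda P:[(130+x/4.7,110+y/4.6) for x,y in P]
print('unit',np.round(ray('top',f([(385,88),(713,97),(708,385),(375,380)]),.07),3))
print('drawer front',np.round(ray('top',f([(390,517),(685,522),(400,390),(683,390)]),.052),3))
print('collar', np.round(ray('top',f([(543,287)]),.082),3))
print('shaft tip', np.round(ray('top',f([(543,262)]),.124),3))
print('crank hub', np.round(ray('top',f([(152,452)]),.045+.006),3),'knob',np.round(ray('top',f([(110,345)]),.080),3))
print('mat', np.round(ray('top',f([(90,278),(250,280),(258,540),(92,543)]),.006),3))
E
```

```text
unit [[ 0.767  0.125  0.07 ]
 [ 0.762 -0.116  0.07 ]
 [ 0.542 -0.111  0.07 ]
 [ 0.544  0.126  0.07 ]]
drawer front [[ 0.446  0.115  0.052]
 [ 0.444 -0.095  0.052]
 [ 0.54   0.11   0.052]
 [ 0.542 -0.094  0.052]]
collar [[0.611 0.007 0.082]]
shaft tip [[0.619 0.007 0.124]]
crank hub [[0.493 0.287 0.051]] knob [[0.567 0.314 0.08 ]]
mat [[0.635 0.35  0.006]
 [0.634 0.229 0.006]
 [0.434 0.216 0.006]
 [0.43  0.338 0.006]]
```

View pics/t2.png

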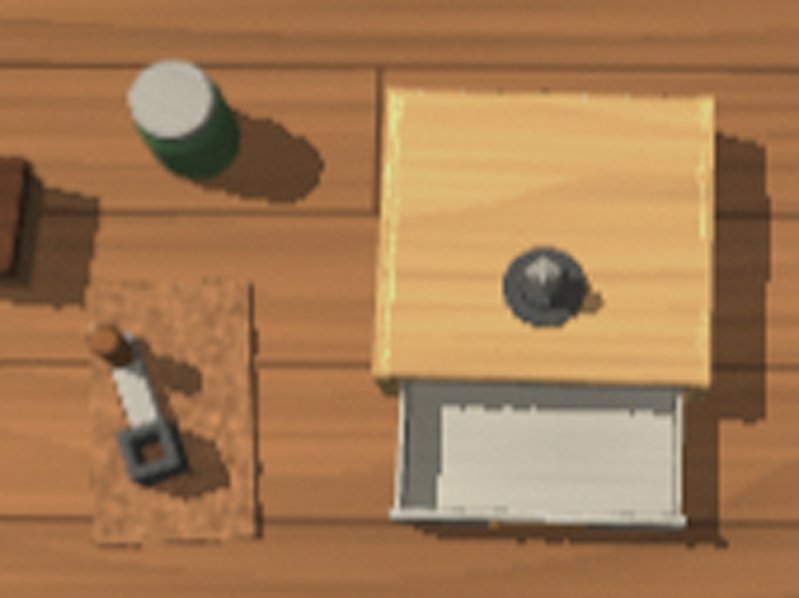

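Call:
move_arm([
  [4,[-4,0,-0.5],0],
  [4,[-8,0,-1],0],
  [4,[-12,0,-1.5],0],
  [4,[-16,0,-2],0],
  [4,[-20,0,-2.5],0],
  [4,[-24,0,-2.5],0],
  [4,[-28,0,-2.5],0],
  [4,[-30.4,0,-2.5],0],
])

```text
clock: 5.15
tool_pos: [0.4941, 0.0137, 0.1586]
eef_rot: [[0.003, -0.002, 1.0], [-1.0, 0.001, 0.003], [-0.001, -1.0, -0.002]]
ft_force: [0.4, 0.4, -1.1]
finger_gap: 0.0585
```

```bash
python3 - <<'E'
from h import *
im=optics.snapshot('wrist'); cv2.imwrite('pics/w3.png',im)
to([.495,0.009,.0435],-91)
E
```

```text
t 5.2 pos [0.4942 0.0173 0.1586] az -89.63 F [-0.7  3.9 -0.3] gap 0.0582 q [-0.05  0.43 -0.09  2.02  0.05  0.69 -1.74]
shift [ 0.86 11.51  0.09] turn 1.37
```

View pics/w3.png

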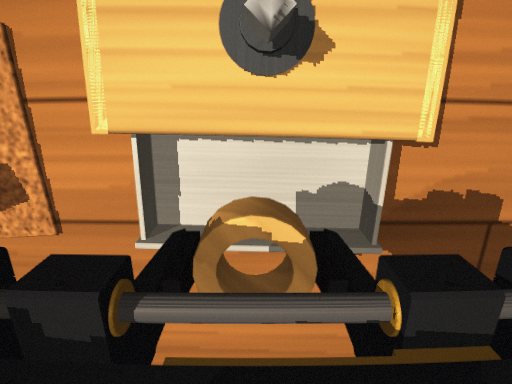

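```bash
python3 - <<'E'
from h import *
print(np.round(ray('wrist',[(136,247),(381,250),(137,137),(391,140)],.052),4))
print(np.round(ray('wrist',[(92,133),(433,143),(78,0),(452,20)],.07),4))
print('collar',np.round(ray('wrist',[(267,29)],.082),4))
E
```

```text
[[ 0.4492  0.1178  0.052 ]
 [ 0.4479 -0.091   0.052 ]
 [ 0.5422  0.1065  0.052 ]
 [ 0.5414 -0.0861  0.052 ]]
[[ 0.5475  0.1312  0.07  ]
 [ 0.5423 -0.1086  0.07  ]
 [ 0.631   0.1292  0.07  ]
 [ 0.6215 -0.1082  0.07  ]]
collar [[0.6108 0.0107 0.082 ]]
```

Call:
move_arm([
  [4,[0.4,3,0.2],1],
  [4,[0.4,6,0.2],1],
  [4,[0.4,9,0.2],1],
  [4,[0.4,10.5,0.2],1],
  [4,[0.4,11.4,0.2],1],
  [4,[0.4,11.5,0.2],1],
  [4,[0.4,11.5,0.2],1],
  [7,[0.4,11.5,0.2],1],
])

```text
clock: 6.0
tool_pos: [0.4978, 0.0061, 0.0454]
eef_rot: [[-0.018, 0.001, 1.0], [-1.0, 0.0, -0.018], [-0.0, -1.0, 0.001]]
ft_force: [-0.4, 0.1, -0.2]
finger_gap: 0.0644
```

Call:
move_arm([
  [7.5,[0,0,0],0],
  [7.5,[0,0,0],0],
  [7.5,[0,0,0],0],
  [7.5,[0,-2,0],0],
  [7.5,[0,-5,0],0],
  [7.5,[0,-9,0],0],
  [7.5,[0,-13,0],0],
  [8.8,[0,-17,0],0],
])

```text
clock: 6.8
tool_pos: [0.4968, 0.0062, 0.2164]
eef_rot: [[-0.018, 0.0, 1.0], [-1.0, 0.0, -0.018], [-0.0, -1.0, 0.0]]
ft_force: [0.5, 0.7, 0.2]
finger_gap: 0.0812
```

```bash
python3 - <<'E'
from h import *
im=optics.snapshot('wrist'); cv2.imwrite('pics/w4.png',im)
to([.5,0.28,.23],-90)
print(np.round(ray('wrist',[(136,247)],.052),4))
E
```

```text
t 6.85 pos [0.5004 0.0063 0.2224] az -91.07 F [ 1.9 -0.5  4.5] gap 0.0845 q [-0.03  0.34 -0.08  1.97  0.04  0.83 -1.73]
shift [-27.36  -0.74  -0.54] turn -1.07
[[0.4266 0.136  0.052 ]]
```

View pics/w4.png

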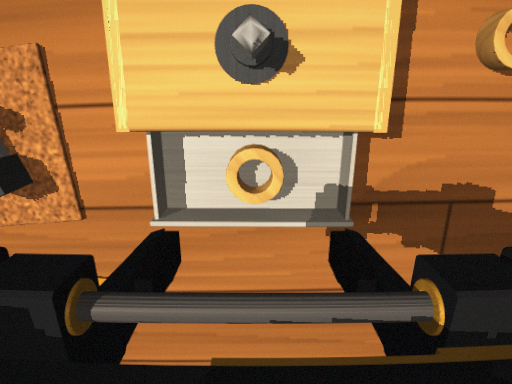

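Call:
move_arm([
  [8.8,[-4,0,-0.2],-4],
  [8.8,[-8,0,-0.4],-8],
  [8.8,[-12,0.5,-0.6],-12],
  [8.8,[-16,1,-0.8],-16],
  [8.8,[-20,1.5,-1],-20],
  [8.8,[-24,2,-1.2],-21],
  [8.8,[-28,2.2,-1.3],-21],
  [8.8,[-28.1,2.2,-1.3],-21],
])

```text
clock: 7.65
tool_pos: [0.4874, 0.294, 0.1925]
eef_rot: [[0.349, -0.001, 0.937], [-0.937, 0.004, 0.349], [-0.004, -1.0, 0.001]]
ft_force: [-0.7, 0.8, 0.3]
finger_gap: 0.0877
```

```bash
python3 - <<'E'
from h import *
im=optics.snapshot('wrist'); im=optics.snapshot('wrist'); im=optics.snapshot('wrist'); cv2.imwrite('pics/w5.png',im)
to([.493,.287,.2],-70)
for l in ['crank','mat']:
  for d in nets.trace('wrist',l)[:2]: print(l,d['conf'],d['rect'],cen(d['pixels']))
E
```

```text
t 7.8 pos [0.4893 0.2866 0.1924] az -70.06 F [ 0.5 -0.4 -0. ] gap 0.0883 q [-0.44  0.5  -0.22  1.81  0.14  0.85 -1.95]
shift [ 0.09 -0.76  0.36] turn -0.06
crank 0.97 [236.3, 63.8, 38.8, 133.9] (np.float64(254.9545102093564), np.float64(136.23546135952444))
mat 0.56 [197.4, 14.5, 164.4, 223.0] (np.float64(279.2771719468706), np.float64(122.21473977983358))
```

View pics/w5.png

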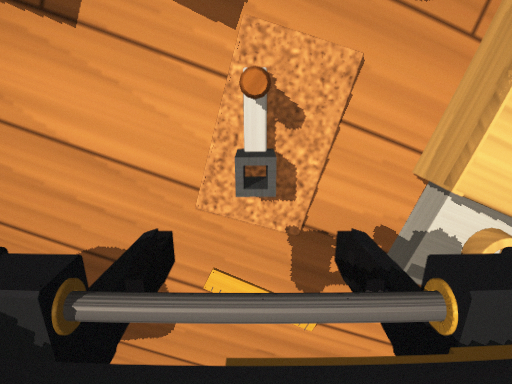

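```bash
python3 - <<'E'
from h import *
im=cv2.imread('pics/w5.png')
cv2.imwrite('pics/w5c.png',cv2.resize(im[60:205,215:295],None,fx=4,fy=4,interpolation=cv2.INTER_CUBIC))
print(np.round(ray('wrist',[(256,181.5)],.051),4),np.round(ray('wrist',[(255,80.5)],.080),4))
m=ray('wrist',[(246,14),(363,56),(300,233),(197,206)],.006);print(np.round(m,4),m.mean(0))
E
```

```text
[[0.4939 0.2849 0.051 ]] [[0.5737 0.3149 0.08  ]]
[[0.6291 0.3433 0.006 ]
 [0.6336 0.2266 0.006 ]
 [0.4422 0.2131 0.006 ]
 [0.4342 0.3312 0.006 ]] [0.53476903 0.27853668 0.006     ]
```

View pics/w5c.png

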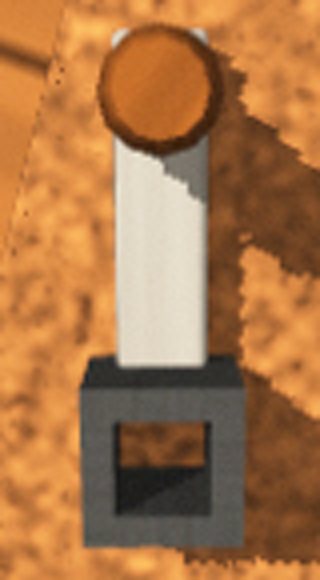

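```bash
python3 - <<'E'
from h import *
a=ray('wrist',[(255.6,177)],.051)[0];b=ray('wrist',[(255.2,82)],.080)[0];print(a,b,np.hypot(*(b-a)[:2]),np.degrees(np.arctan2(*(b-a)[[1,0]])))
to([a[0],a[1],.042],np.degrees(np.arctan2(*(b-a)[[1,0]]))-90)
E
```

```text
[0.49774134 0.28664057 0.051     ] [0.57278063 0.31436203 0.08      ] 0.07999608116886793 20.275537167145306
t 7.9 pos [0.4897 0.2856 0.1926] az -70.17 F [0.6 0.2 0.5] gap 0.088 q [-0.44  0.5  -0.22  1.81  0.14  0.85 -1.95]
shift [ 0.16 15.06  0.8 ] turn -0.45
```

Call:
move_arm([
  [8.8,[0.1,4,0.8],0],
  [8.8,[0.1,8,0.8],0],
  [8.8,[0.1,12,0.8],0],
  [8.8,[0.1,14.5,0.8],0],
  [8.8,[0.1,15,0.8],0],
  [8.8,[0.1,15,0.8],0],
  [3,[0.1,15,0.8],0],
  [3,[0.1,15,0.8],0],
])

```text
clock: 8.7
tool_pos: [0.4984, 0.2896, 0.0444]
eef_rot: [[0.341, 0.003, 0.94], [-0.94, 0.001, 0.341], [-0.001, -1.0, 0.003]]
ft_force: [0.2, -0.1, -0.4]
finger_gap: 0.0743
```

Call:
move_arm([
  [2.5,[0,0,0],0],
  [2.5,[0,0,0],0],
  [2.5,[0,0,0],0],
  [2.5,[0,0,0],0],
  [2.5,[0,-2,0],0],
  [2.5,[0,-6,0],0],
  [2.5,[0,-10,0],0],
  [2.5,[0,-14,0],0],
])

```text
clock: 9.5
tool_pos: [0.4965, 0.2887, 0.1835]
eef_rot: [[0.341, -0.002, 0.94], [-0.94, -0.001, 0.341], [0.0, -1.0, -0.002]]
ft_force: [0.5, -0.0, -1.7]
finger_gap: 0.0366
```

```bash
python3 - <<'E'
from h import *
im=optics.snapshot('wrist'); im=optics.snapshot('wrist');cv2.imwrite('pics/w6.png',im)
cv2.imwrite('pics/s6.png',optics.snapshot('side'))
to([.6,.007,.20],-90)
E
```

```text
t 9.65 pos [0.4984 0.2899 0.1849] az -70.06 F [ 1.   0.1 -3.9] gap 0.0369 q [-0.44  0.52 -0.22  1.8   0.15  0.84 -1.95]
shift [30.06 -1.54 -0.09] turn 19.94
```

View pics/w6.png

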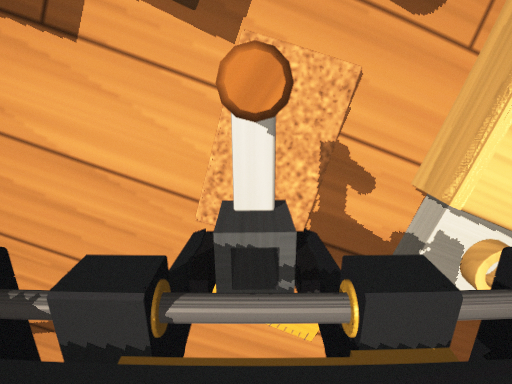

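Call:
move_arm([
  [2.5,[4,-1.5,0],4],
  [2.5,[8,-1.5,0],8],
  [2.5,[12,-1.5,-0.5],12],
  [2.5,[16,-1.5,-1],16],
  [2.5,[19,-1.5,-1],20],
  [2.5,[20.8,-1.5,-1],20],
  [2.5,[20.8,-1.5,-1],20],
  [2.5,[20.8,-1.5,-1],20],
])

```text
clock: 10.45
tool_pos: [0.5575, 0.0906, 0.1961]
eef_rot: [[-0.001, -0.003, 1.0], [-1.0, -0.0, -0.001], [0.0, -1.0, -0.003]]
ft_force: [-0.6, 0.6, -2.0]
finger_gap: 0.0369
```

```bash
python3 - <<'E'
from h import *
im=optics.snapshot('wrist'); im=optics.snapshot('wrist');cv2.imwrite('pics/w7.png',im)
to([.6,.007,.20],-90)
E
```

```text
t 10.55 pos [0.5577 0.0919 0.1967] az -89.92 F [-0.5  0.2 -2.1] gap 0.0371 q [-0.16  0.48 -0.11  1.82  0.07  0.85 -1.87]
shift [ 8.49 -0.34  4.21] turn 0.08
```

View pics/w7.png

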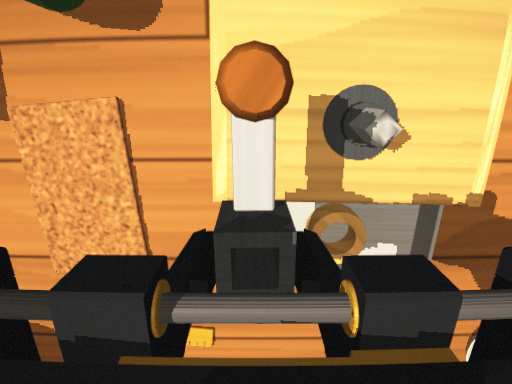

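```bash
python3 - <<'E'
from h import *
im=cv2.imread('pics/w7.png')
c=cv2.resize(im[75:170,310:420],None,fx=7,fy=6,interpolation=cv2.INTER_CUBIC)
c=cv2.convertScaleAbs(c,alpha=1.3,beta=20)
cv2.imwrite('pics/w7c.png',c)
c=cv2.resize(im[30:130,205:305],None,fx=5,fy=5,interpolation=cv2.INTER_CUBIC)
cv2.imwrite('pics/w7k.png',c)
E
```

```text
(no output)
```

View pics/w7c.png

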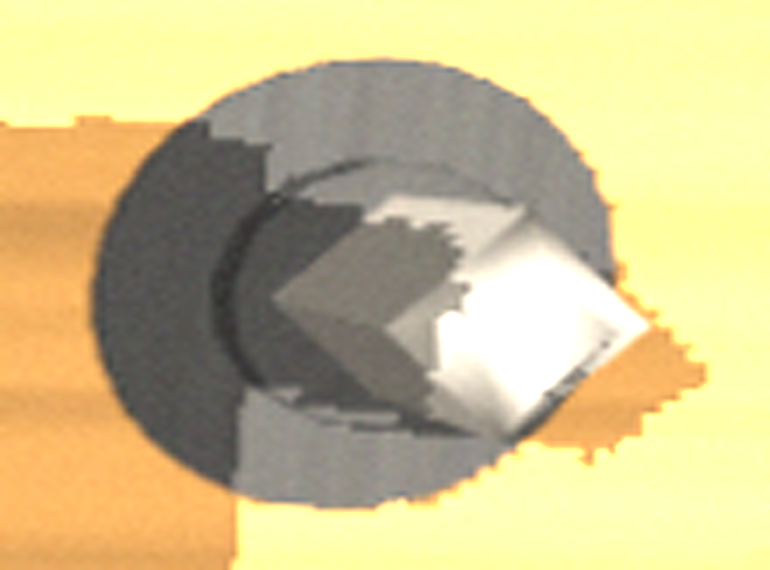

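View pics/w7k.png

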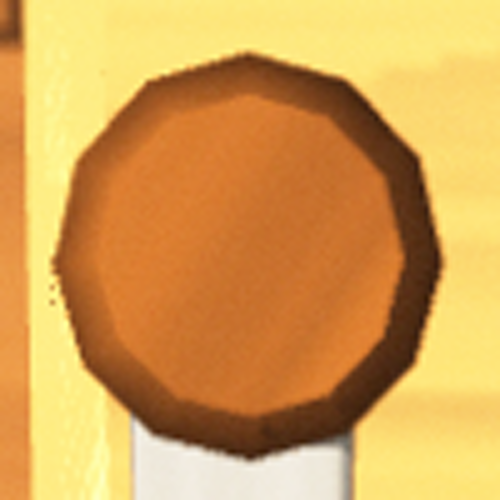

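```bash
cat > fit.py <<'E'
from h import *
from scipy.optimize import least_squares
pts=[(272,298,'L',0),(385,197,'U',0),(385,330,'L',1),(525,210,'U',1),(650,325,'R',1),(505,437,'D',1)]
px=np.array([(310+(a+.5)/7-.5,75+(b+.5)/6-.5) for a,b,_,_ in pts])
ang={'U':0,'L':90,'D':180,'R':270}  # image up=+x, left=+y
def model(p):
    P=[]
    for _,_,k,h in pts:
        t=np.radians(ang[k])+p[2]; rr=.009*2**.5
        P.append((p[0]+rr*np.cos(t),p[1]+rr*np.sin(t),.118 if h else .082))
    return proj('wrist',P)
s=least_squares(lambda p:(model(p)-px).ravel(),[.61,.01,0])
print(s.x[:2],'corner az',np.degrees(s.x[2]),'square az',(np.degrees(s.x[2])+45)%90); print(np.round(s.fun.reshape(-1,2),1))
print('collar',ray('wrist',[(310+353/7,75+284/6)],.082))
to([.6,.007,.20],-90)
o=status.get_obs()
# knob in tool
ci=optics.camera_info('wrist'); T=np.array(ci['tool_from_camera'])
for uv in [(205+249/5,30+256/5)]:
    K,D,E=cam('wrist'); u=cv2.undistortPoints(np.array([[uv]],float),K,D)[0,0]; d=T[:3,:3]@F@np.array([u[0],u[1],1]); c=T[:3,3]
    for h in (.036,.038): 
        k=(-(.074-h)-c[1])/d[1]; print('knob tool',h,c+k*d)
E
python3 fit.py
```

```text
[0.61544302 0.00682194] corner az 2.5544782437216753 square az 47.554478243721675
[[-0.4  0.3]
 [ 0.7 -0.4]
 [-0.3  0.1]
 [ 0.2 -0.4]
 [-0.2 -0.4]
 [ 0.1  0.7]]
collar [[0.61664034 0.00998224 0.082     ]]
t 10.55 pos [0.5577 0.0919 0.1967] az -89.92 F [-0.5  0.2 -2.1] gap 0.0371 q [-0.16  0.48 -0.11  1.82  0.07  0.85 -1.87]
shift [ 8.49 -0.34  4.21] turn 0.08
knob tool 0.036 [-2.44465295e-05 -3.80000000e-02  8.18905716e-02]
knob tool 0.038 [-1.77138213e-05 -3.60000000e-02  8.19795144e-02]
```

```bash
python3 - <<'E'
from h import *
P=[];Rz=[];g=[]
for i in range(6):
    im=optics.snapshot('wrist'); o=status.get_obs(); P.append(o['tool_pos']); Rz.append(o['eef_rot'])
P=np.array(P);R=np.array(Rz);print(P.mean(0),P.std(0));print(np.round(R.mean(0),4), R.std(0).max())
d=cv2.absdiff(im,cv2.imread('pics/w7.png'));print(d.mean(),d.max())
pm=P.mean(0); Rm=R.mean(0)
s=np.array([.61544,.00682,.118])-[.5577,.0919,.1967]   # fit used that single reading
print('shaft in tool', Rm.T@s)
E
```

```text
[0.55830847 0.0913923  0.19739468] [0.00025014 0.00040137 0.00022839]
[[ 9.e-04 -6.e-04  1.e+00]
 [-1.e+00  3.e-04  9.e-04]
 [-3.e-04 -1.e+00 -6.e-04]] 0.0005808336196726772
4.356472439236111 174
shaft in tool [0.08516038 0.07863586 0.05770885]
```

```bash
python3 - <<'E'
from h import *
im=optics.snapshot('wrist'); cv2.imwrite('pics/w8.png',im); o=cv2.imread('pics/w7.png')
for (a,b,c,d) in [(60,180,300,430),(30,130,205,305),(90,250,20,140)]:
    print(cv2.phaseCorrelate(np.float32(cv2.cvtColor(o[a:b,c:d],6)),np.float32(cv2.cvtColor(im[a:b,c:d],6))))
q=[];
for i in range(4): optics.snapshot('wrist'); x=status.get_obs(); print(np.round(x['tool_pos'],4),np.round(x['joint_vel'],3)[:2])
E
```

```text
((-1.2802042223486438, 1.2905816170601483), 0.8293043871279117)
((0.006940019148125032, 0.11221195103040316), 1.023184511947632)
((0.19994309920524245, 1.2028762997067304), 1.0031513647238413)
[0.5587 0.0905 0.1977] [ 0.004 -0.   ]
[0.5588 0.0904 0.1977] [ 0.002 -0.   ]
[0.5588 0.0903 0.1977] [0.    0.001]
[0.5588 0.0902 0.1977] [0.002 0.   ]
```

```bash
sed -i 's/^s=least/px=px+np.array([-1.3,1.3])\ns=least/' fit.py; echo "
p=np.array([s.x[0],s.x[1],.118]); print('shaft tool',np.array(o['eef_rot']).T@(p-o['tool_pos']))" >> fit.py; python3 fit.py
```

```text
[0.61546087 0.00534527] corner az 2.4890148029590056 square az 47.489014802959005
[[-0.2  0.2]
 [ 0.8 -0.4]
 [-0.3  0.1]
 [ 0.1 -0.2]
 [-0.4 -0.4]
 [ 0.1  0.6]]
collar [[0.61761868 0.00773312 0.082     ]]
t 11.1 pos [0.5588 0.0902 0.1977] az -90.05 F [ 0.8  0.2 -3.1] gap 0.0368 q [-0.15  0.48 -0.11  1.82  0.07  0.85 -1.87]
shift [ 8.32 -0.23  4.13] turn -0.05
knob tool 0.036 [-2.58919590e-05 -3.80000000e-02  8.18899131e-02]
knob tool 0.038 [-1.91641431e-05 -3.60000000e-02  8.19788653e-02]
shaft tool [0.0848452  0.07970248 0.0567687 ]
```

Call:
move_arm([
  [2.5,[1.5,0,1],-8],
  [2.5,[3,0,2],-16],
  [2.5,[4.5,0,3],-24],
  [2.5,[6,0,4],-32],
  [2.5,[7.5,0,5],-40],
  [2.5,[8.4,0,5.7],-47.5],
  [2.5,[8.4,1,5.7],-47.5],
  [2.5,[8.4,2,5.7],-47.5],
])

```text
clock: 11.9
tool_pos: [0.6154, 0.0064, 0.1768]
eef_rot: [[0.734, -0.0, 0.679], [-0.679, 0.001, 0.734], [-0.001, -1.0, 0.0]]
ft_force: [0.3, 0.2, -2.8]
finger_gap: 0.0366
```

```bash
python3 - <<'E'
from h import *
for i in range(8): im=optics.snapshot('wrist')
cv2.imwrite('pics/w9.png',im)
s=optics.snapshot('side'); cv2.imwrite('pics/s9.png',cv2.resize(s[130:250,200:360],None,fx=5,fy=5))
s=optics.snapshot('top'); cv2.imwrite('pics/t9.png',cv2.resize(s[130:240,190:300],None,fx=5,fy=5))
to([.6155,.0063,.1775],-42.5)
E
```

```text
t 12.4 pos [0.6159 0.0064 0.178 ] az -42.55 F [-0.4 -0.4 -2. ] gap 0.0366 q [ 0.11  0.59 -0.28  1.69  0.2   0.89 -0.99]
shift [-0.02  0.05 -0.03] turn -0.05
```

View pics/s9.png

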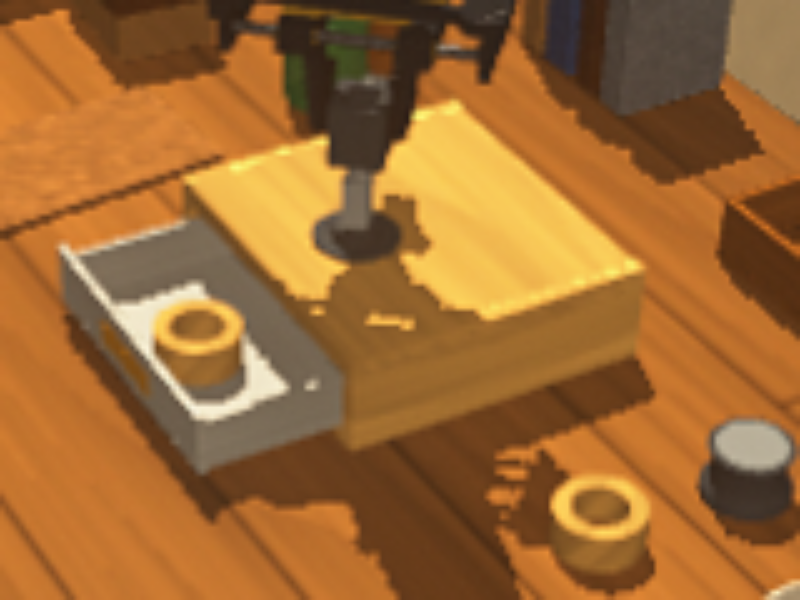

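View pics/w9.png

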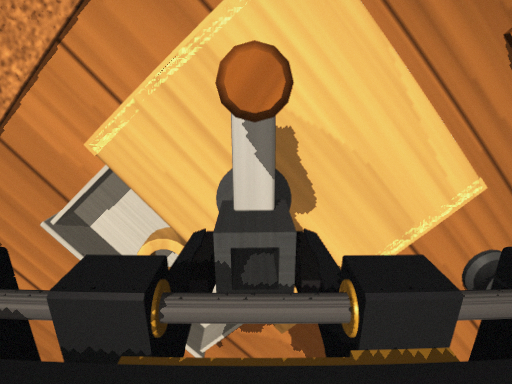

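Call:
move_arm([
  [2.5,[0,0.5,0],0],
  [2.5,[0,1,0],0],
  [2.5,[0,1.5,0],0],
  [2.5,[0,1.8,0],0],
  [2.5,[0,2.1,0],0],
  [2.5,[0,2.4,0],0],
  [2.5,[0,2.6,0],0],
  [2.5,[0,2.6,0],0],
])

```text
clock: 13.2
tool_pos: [0.6155, 0.0062, 0.1513]
eef_rot: [[0.737, -0.001, 0.676], [-0.676, -0.0, 0.737], [-0.0, -1.0, -0.0]]
ft_force: [-0.5, -0.4, -2.9]
finger_gap: 0.0368
```

```bash
python3 - <<'E'
from h import *
s=optics.snapshot('side'); cv2.imwrite('pics/s10.png',cv2.resize(s[130:250,200:360],None,fx=5,fy=5))
to([.6155,.0063,.120],-42.5)
E
```

```text
t 13.25 pos [0.6157 0.0062 0.1516] az -42.55 F [-0.4  0.4 -2.7] gap 0.0368 q [ 0.11  0.63 -0.27  1.7   0.21  0.84 -1.  ]
shift [-0.02  3.16  0.  ] turn -0.05
```

View pics/s10.png

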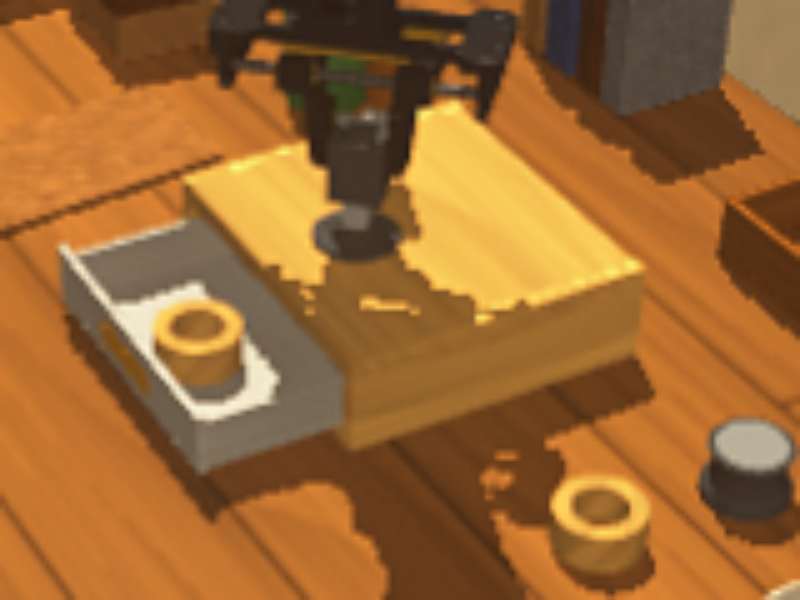

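Call:
move_arm([
  [2.5,[0,0.4,0],0],
  [2.5,[0,0.8,0],0],
  [2.5,[0,1.2,0],0],
  [2.5,[0,1.6,0],0],
  [2.5,[0,2.0,0],0],
  [2.5,[0,2.4,0],0],
  [2.5,[0,2.7,0],0],
  [2.5,[0,2.9,0],0],
])

```text
clock: 14.05
tool_pos: [0.6157, 0.0065, 0.1267]
eef_rot: [[0.737, -0.001, 0.676], [-0.676, -0.001, 0.737], [0.0, -1.0, -0.001]]
ft_force: [-19.2, -1.3, 48.5]
finger_gap: 0.0364
```

```bash
python3 - <<'E'
from h import *
for i in range(3): im=optics.snapshot('wrist')
cv2.imwrite('pics/w11.png',im)
to([.6155,.0063,.120],-42.5)
E
```

```text
t 14.2 pos [0.6156 0.0065 0.1269] az -42.53 F [-15.3  -2.1  35.3] gap 0.0373 q [ 0.1   0.66 -0.26  1.71  0.22  0.79 -1.01]
shift [ 0.    0.69 -0.03] turn -0.03
```

```bash
python3 - <<'E'
from h import *
s=optics.snapshot('side'); cv2.imwrite('pics/s12.png',cv2.resize(s[130:230,220:340],None,fx=6.5,fy=6,interpolation=cv2.INTER_CUBIC))
E
```

```text
(no output)
```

View pics/s12.png

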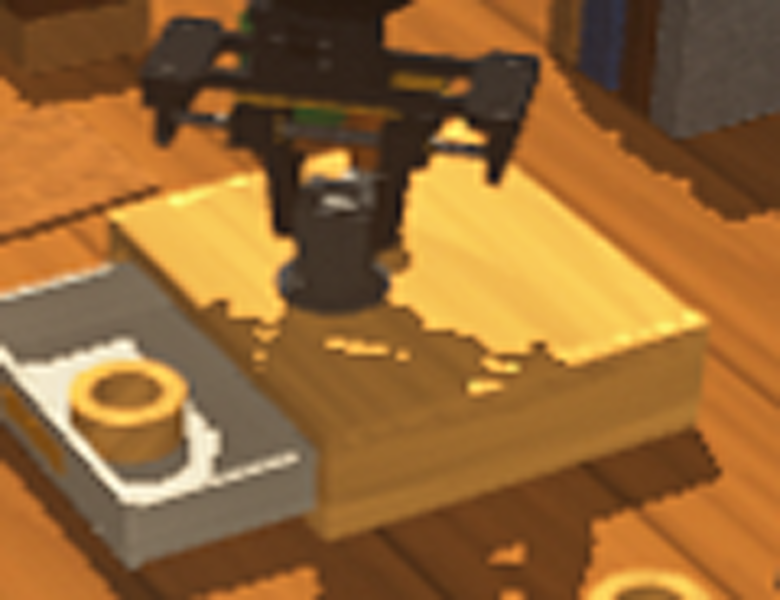

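View pics/w11.png

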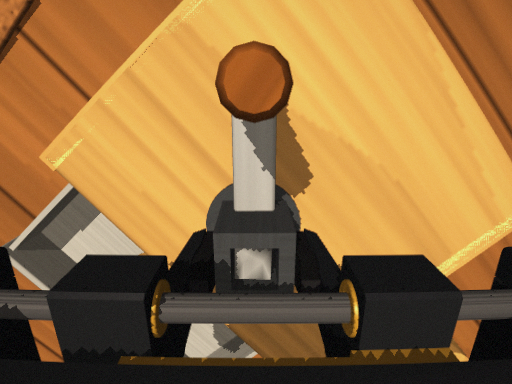

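```bash
cat > ov.py <<'E'
from h import *
import sys
s=optics.snapshot('side')
def ov(name,zs,c,hd,win):
    a,b,l,r_=win; k=7
    im=cv2.resize(s[a:b,l:r_],None,fx=k,fy=k,interpolation=cv2.INTER_CUBIC)
    for z,col in zs:
        h=np.radians(hd);cx,cy=c
        def w(x,y): return cx+x*np.cos(h)-y*np.sin(h),cy+x*np.sin(h)+y*np.cos(h)
        for dz in (0,.045):
            q=[w(x,y)+(z+dz,) for x,y in [(-.0185,-.0185),(.0185,-.0185),(.0185,.0185),(-.0185,.0185)]]
            p=(proj('side',q)-[l,a])*k
            cv2.polylines(im,[np.int32(p)],True,col,1)
    t=np.linspace(0,6.28,40); 
    p=(proj('side',np.c_[cx+.017*np.cos(t),cy+.017*np.sin(t),0*t+.082])-[l,a])*k
    cv2.polylines(im,[np.int32(p)],True,(255,255,255),1)
    cv2.imwrite(name,im)
ov('pics/ov1.png',[(.082,(0,255,0)),(.0885,(0,0,255))],(.6155,.0065),47.5,(130,200,240,320))
to([.6155,.0063,.120],-42.5)
E
python3 ov.py
```

```text
t 14.3 pos [0.6156 0.0065 0.1268] az -42.53 F [-15.8  -0.6  34.8] gap 0.037 q [ 0.1   0.66 -0.26  1.71  0.22  0.79 -1.01]
shift [ 0.    0.68 -0.03] turn -0.03
```

View pics/ov1.png

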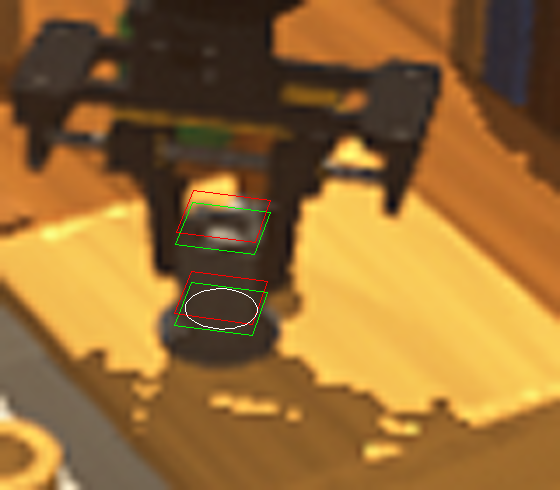

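```bash
python3 - <<'E'
import cv2,numpy as np
from h import *
s=optics.snapshot('side'); k=14; a,b,l,r_=150,190,250,300
g=np.uint8(255*(s[a:b,l:r_]/255.)**.5)
im=cv2.resize(g,None,fx=k,fy=k,interpolation=cv2.INTER_CUBIC)
cv2.imwrite('pics/z1.png',im)
to([0,0,0])
E
sed -n 1,1p /dev/null
```

```text
t 14.35 pos [0.6156 0.0065 0.1269] az -42.53 F [-15.5  -1.3  35.2] gap 0.0364 q [ 0.1   0.66 -0.26  1.71  0.22  0.79 -1.01]
shift [-44.94  12.69 -42.09] turn None
```

View pics/z1.png

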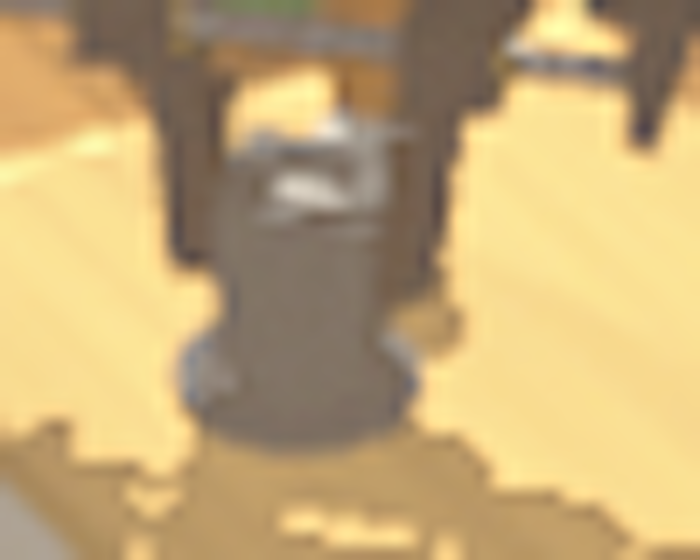

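Call:
move_arm([
  [2.5,[0,-0.4,0],0],
  [5,[0,-0.4,0],0],
  [7,[0,-0.4,0],0],
  [7,[0,-0.4,0],0],
  [7,[0,-0.6,0],0],
  [7,[0,-3,0],0],
  [7,[0,-6,0],0],
  [7,[0,-8,0],0],
])

```text
clock: 15.15
tool_pos: [0.6163, 0.0063, 0.2043]
eef_rot: [[0.737, 0.002, 0.676], [-0.676, 0.0, 0.737], [0.001, -1.0, 0.001]]
ft_force: [1.3, -0.0, 0.2]
finger_gap: 0.0698
```

```bash
python3 - <<'E'
from h import *
for i in range(4): im=optics.snapshot('wrist')
cv2.imwrite('pics/w13.png',im)
to([.6155+.08*.676,.0065+.08*.737,.138],-42.5)
E
```

```text
t 15.35 pos [0.6156 0.0061 0.2024] az -42.55 F [-0.6 -0.1 -0.7] gap 0.0699 q [ 0.12  0.56 -0.28  1.67  0.19  0.93 -0.98]
shift [-0.04  6.44  8.02] turn -0.05
```

View pics/w13.png

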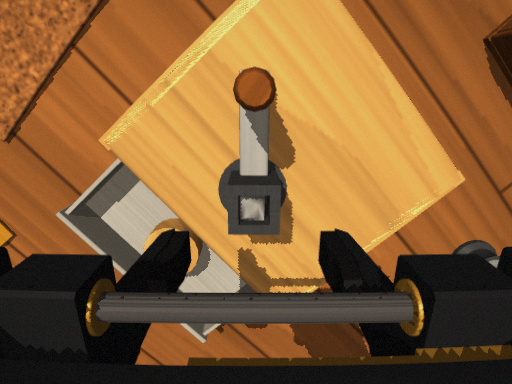

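```bash
python3 - <<'E'
from h import *
im=cv2.imread('pics/w13.png'); cv2.imwrite('pics/w13c.png',cv2.resize(im[60:245,205:305],None,fx=4,fy=3.2,interpolation=cv2.INTER_CUBIC))
for z in (0,.006):
  a=ray('wrist',[(255,214.5)],.127+z)[0];b=ray('wrist',[(254,88)],.156+z)[0];print(a,b,np.hypot(*(b-a)[:2]),np.degrees(np.arctan2(*(b-a)[[1,0]])))
to([b[0],b[1],.138],-42.5)
E
```

```text
[0.6151956  0.00418404 0.127     ] [0.6712731  0.06635383 0.156     ] 0.08372436424755164 47.949360213850404
[0.61683044 0.00600395 0.133     ] [0.67117903 0.06625829 0.162     ] 0.08114403929437354 47.94997203723649
t 15.35 pos [0.6156 0.0061 0.2024] az -42.55 F [-0.6 -0.1 -0.7] gap 0.0699 q [ 0.12  0.56 -0.28  1.67  0.19  0.93 -0.98]
shift [0.03 6.44 8.19] turn -0.05
```

View pics/w13c.png

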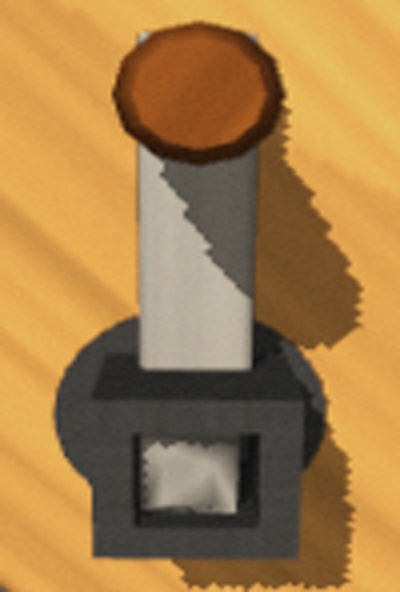

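```bash
python3 - <<'E'
from h import *
for z in (0,.006):
  a=ray('wrist',[(254.5,209.8)],.127+z)[0];b=ray('wrist',[(254.5,88.7)],.156+z)[0];print(a,b,np.hypot(*(b-a)[:2]),np.degrees(np.arctan2(*(b-a)[[1,0]])))
to([b[0],b[1],.138],-42.5)
E
```

```text
[0.61732389 0.00702401 0.127     ] [0.67122819 0.06591377 0.156     ] 0.07983531684554049 47.53080810055288
[0.61889364 0.00875707 0.133     ] [0.67113573 0.06583403 0.162     ] 0.07737580685768977 47.53237960418749
t 15.35 pos [0.6156 0.0061 0.2024] az -42.55 F [-0.6 -0.1 -0.7] gap 0.0699 q [ 0.12  0.56 -0.28  1.67  0.19  0.93 -0.98]
shift [0.05 6.44 8.15] turn -0.05
```

Call:
move_arm([
  [7,[0,0,4],0],
  [7,[0,0,8],0],
  [7,[0,1,8.1],0],
  [7,[0,4,8.1],0],
  [7,[0,6,8.1],0],
  [7,[0,6.4,8.1],0],
  [4,[0,6.4,8.1],0],
  [2,[0,6.4,8.1],0],
])

```text
clock: 16.15
tool_pos: [0.6708, 0.0658, 0.1393]
eef_rot: [[0.737, 0.001, 0.676], [-0.676, 0.0, 0.737], [0.0, -1.0, 0.001]]
ft_force: [0.4, 0.1, 0.4]
finger_gap: 0.0563
```

Call:
move_arm([
  [1.5,[0,0,0],0],
  [1.5,[0,0,0],0],
  [1.5,[0,0,0],0],
  [1.5,[0,0,0],0],
  [1.5,[0,0,0],0],
  [1.5,[0,0,0],0],
  [1.5,[0,0,0],0],
  [1.5,[0,0,0],0],
])

```text
clock: 16.95
tool_pos: [0.6707, 0.0659, 0.1389]
eef_rot: [[0.737, 0.0, 0.676], [-0.676, 0.0, 0.737], [0.0, -1.0, 0.0]]
ft_force: [0.3, -0.9, 1.2]
finger_gap: 0.0231
```

```bash
python3 - <<'E'
from h import *
cv2.imwrite('pics/w14.png',optics.snapshot('wrist'))
o=status.get_obs(); print(o['tool_pos'],o['ft_force'],o['finger_gap'])
R=np.array(o['eef_rot']); print(np.round(R,3))
# circle in tool axes, cw from heading 47.5, radius 80
h0=47.5
for k in range(1,41):
    h=h0-8*k; d=.08*np.array([np.cos(np.radians(h))-np.cos(np.radians(h0)),np.sin(np.radians(h))-np.sin(np.radians(h0)),0])
    # tool axes at az -42.5
    az=np.radians(-42.5); X=np.array([np.cos(az),np.sin(az)]); Z=np.array([-np.sin(az),np.cos(az)])
    if k%8==1: pass
    print(k,8*k,'x %.2f z %.2f'%(100*d[:2]@X,100*d[:2]@Z))
E
```

```text
[0.67066754 0.06584858 0.13883803] [ 1.29160504 -0.3903523   2.46421641] 0.023127451801020237
[[ 0.737  0.     0.676]
 [-0.676  0.     0.737]
 [ 0.    -1.     0.   ]]
1 8 x 1.11 z -0.08
2 16 x 2.21 z -0.31
3 24 x 3.25 z -0.69
4 32 x 4.24 z -1.22
5 40 x 5.14 z -1.87
6 48 x 5.95 z -2.65
7 56 x 6.63 z -3.53
8 64 x 7.19 z -4.49
9 72 x 7.61 z -5.53
10 80 x 7.88 z -6.61
11 88 x 8.00 z -7.72
12 96 x 7.96 z -8.84
13 104 x 7.76 z -9.94
14 112 x 7.42 z -11.00
15 120 x 6.93 z -12.00
16 128 x 6.30 z -12.93
17 136 x 5.56 z -13.75
18 144 x 4.70 z -14.47
19 152 x 3.76 z -15.06
20 160 x 2.74 z -15.52
21 168 x 1.66 z -15.83
22 176 x 0.56 z -15.98
23 184 x -0.56 z -15.98
24 192 x -1.66 z -15.83
25 200 x -2.74 z -15.52
26 208 x -3.76 z -15.06
27 216 x -4.70 z -14.47
28 224 x -5.56 z -13.75
29 232 x -6.30 z -12.93
30 240 x -6.93 z -12.00
31 248 x -7.42 z -11.00
32 256 x -7.76 z -9.94
33 264 x -7.96 z -8.84
34 272 x -8.00 z -7.72
35 280 x -7.88 z -6.61
36 288 x -7.61 z -5.53
37 296 x -7.19 z -4.49
38 304 x -6.63 z -3.53
39 312 x -5.95 z -2.65
40 320 x -5.14 z -1.87
```

View pics/w14.png

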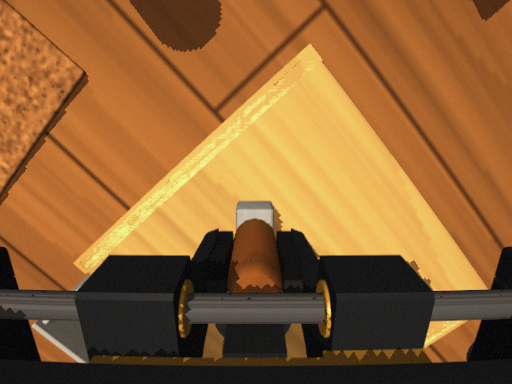

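Call:
move_arm([
  [1.5,[1.1,0,-0.1],0],
  [1.5,[2.2,0,-0.3],0],
  [1.5,[3.3,0,-0.7],0],
  [1.5,[4.2,0,-1.2],0],
  [1.5,[5.1,0,-1.9],0],
  [1.5,[6.0,0,-2.7],0],
  [1.5,[6.6,0,-3.5],0],
  [1.5,[7.2,0,-4.5],0],
])

```text
clock: 17.8
tool_pos: [0.6924, -0.014, 0.1385]
eef_rot: [[0.737, -0.003, 0.676], [-0.676, 0.004, 0.737], [-0.005, -1.0, 0.001]]
ft_force: [-5.5, 5.7, 4.6]
finger_gap: 0.0225
```

```bash
python3 - <<'E'
from h import *
s=optics.snapshot('top'); cv2.imwrite('pics/t15.png',cv2.resize(s[130:240,190:300],None,fx=5,fy=5))
to([.616+.08*np.cos(np.radians(-16.5)),.007+.08*np.sin(np.radians(-16.5)),.138])
print(status.get_obs()['torque'])
E
```

```text
t 17.85 pos [ 0.6917 -0.017   0.1383] az -42.64 F [-6.5  4.6  4.9] gap 0.0229 q [ 0.13  0.76 -0.26  1.48  0.22  0.93 -0.94]
shift [-0.01  0.03  0.16] turn None
[ 1.51438437  1.43085792 -0.05521504]
```

View pics/t15.png

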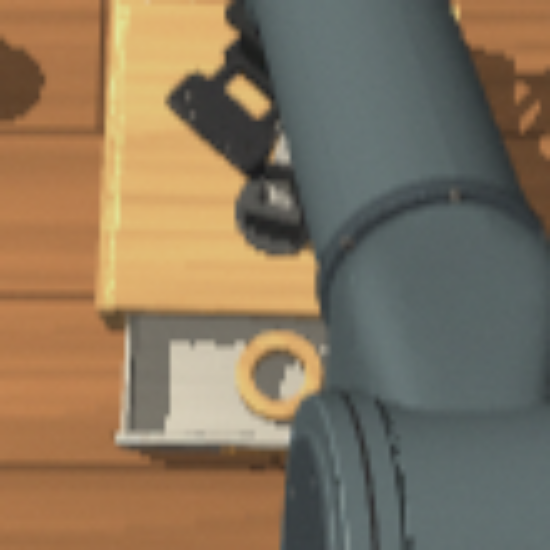

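Call:
move_arm([
  [1.5,[0.4,0,-1.0],0],
  [1.5,[0.7,0,-2.1],0],
  [1.5,[0.8,0,-3.2],0],
  [1.5,[0.8,0,-4.3],0],
  [1.5,[0.6,0,-5.4],0],
  [1.5,[0.2,0,-6.5],0],
  [1.5,[-0.3,0,-7.5],0],
  [1.5,[-0.9,0,-8.4],0],
])

```text
clock: 18.65
tool_pos: [0.6312, -0.0722, 0.1394]
eef_rot: [[0.736, 0.004, 0.677], [-0.677, 0.001, 0.736], [0.003, -1.0, 0.003]]
ft_force: [4.3, 2.4, 1.5]
finger_gap: 0.0229
```

```bash
python3 - <<'E'
from h import *
h=np.radians(47.5-128)
to([.616+.08*np.cos(h),.007+.08*np.sin(h),.138])
s=optics.snapshot('top'); cv2.imwrite('pics/t16.png',cv2.resize(s[130:240,190:300],None,fx=5,fy=5))
E
```

```text
t 18.65 pos [ 0.6312 -0.0722  0.1394] az -42.58 F [4.3 2.4 1.5] gap 0.0229 q [ 0.23  0.67 -0.27  1.66  0.22  0.84 -0.87]
shift [-0.17  0.14 -0.12] turn None
```

View pics/t16.png

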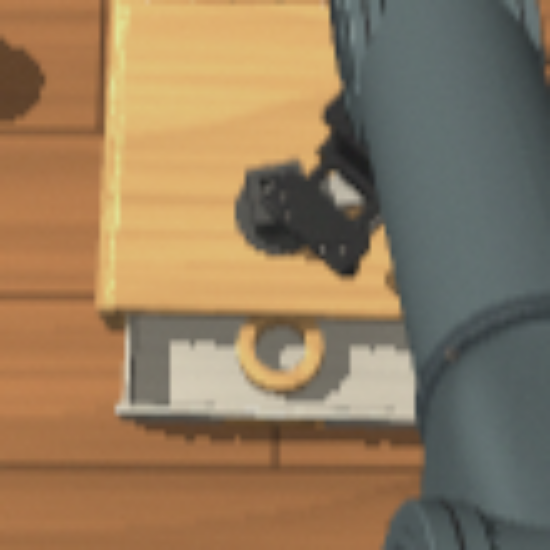

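Call:
move_arm([
  [1.5,[-0.7,0,-0.8],0],
  [1.5,[-1.6,0,-1.6],0],
  [1.5,[-2.5,0,-2.2],0],
  [1.5,[-3.6,0,-2.6],0],
  [1.5,[-4.6,0,-2.9],0],
  [1.5,[-5.7,0,-3.1],0],
  [1.5,[-6.9,0,-3.1],0],
  [1.5,[-8.0,0,-2.9],0],
])

```text
clock: 19.5
tool_pos: [0.5501, -0.0418, 0.1389]
eef_rot: [[0.735, -0.001, 0.678], [-0.678, -0.004, 0.735], [0.002, -1.0, -0.003]]
ft_force: [1.1, -5.3, 5.8]
finger_gap: 0.0229
```

```bash
python3 - <<'E'
from h import *
h=np.radians(47.5-192)
to([.616+.08*np.cos(h),.007+.08*np.sin(h),.138])
E
```

```text
t 19.5 pos [ 0.5501 -0.0418  0.1389] az -42.68 F [ 1.1 -5.3  5.8] gap 0.0229 q [ 0.2   0.56 -0.28  1.88  0.22  0.74 -0.94]
shift [-0.1   0.09  0.22] turn None
```

Call:
move_arm([
  [1.5,[-1.0,0,0.3],0],
  [1.5,[-2.0,0,0.7],0],
  [1.5,[-3.0,0,1.3],0],
  [1.5,[-3.9,0,2.0],0],
  [1.5,[-4.6,0,2.9],0],
  [1.5,[-5.2,0,3.8],0],
  [1.5,[-5.7,0,4.8],0],
  [1.5,[-6.1,0,5.9],0],
])

```text
clock: 20.3
tool_pos: [0.5436, 0.0443, 0.1386]
eef_rot: [[0.736, -0.005, 0.677], [-0.677, -0.003, 0.736], [-0.002, -1.0, -0.006]]
ft_force: [-3.7, -2.4, 9.5]
finger_gap: 0.023
```

```bash
python3 - <<'E'
from h import *
h=np.radians(47.5-256)
to([.616+.08*np.cos(h),.007+.08*np.sin(h),.138])
s=optics.snapshot('top'); cv2.imwrite('pics/t18.png',cv2.resize(s[130:240,190:300],None,fx=5,fy=5))
cv2.imwrite('pics/s18.png',cv2.resize(optics.snapshot('side')[130:250,200:360],None,fx=5,fy=5))
E
```

```text
t 20.3 pos [0.5436 0.0443 0.1386] az -42.59 F [-3.7 -2.4  9.5] gap 0.023 q [ 0.05  0.55 -0.29  1.89  0.23  0.73 -1.1 ]
shift [0.09 0.05 0.21] turn None
```

View pics/t18.png

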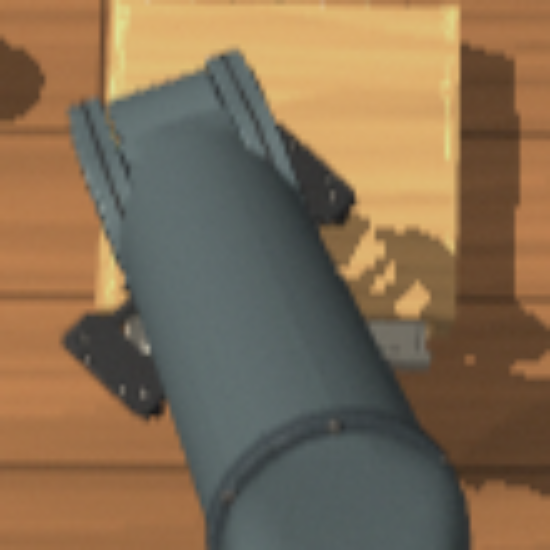

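View pics/s18.png

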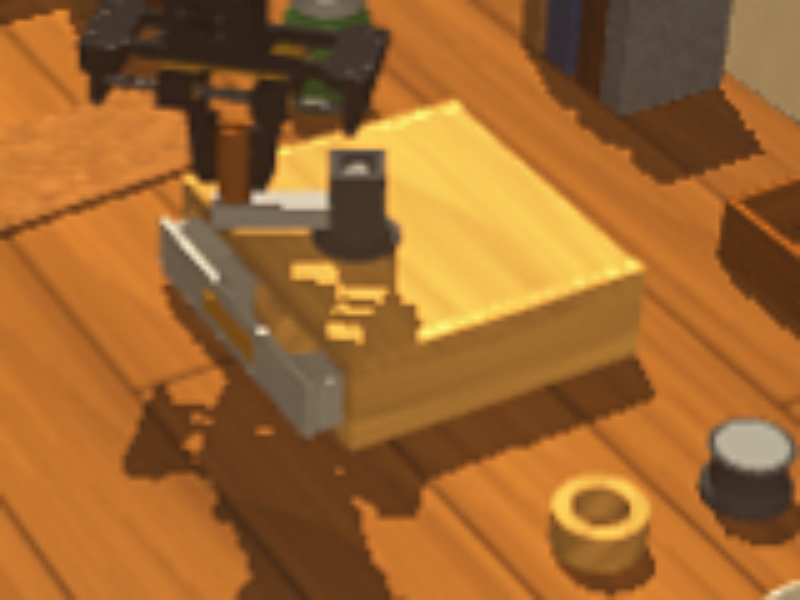

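Call:
move_arm([
  [1.5,[-0.2,0,1.1],0],
  [1.5,[-0.2,0,2.2],0],
  [1.5,[-0.1,0,3.2],0],
  [1.5,[0.2,0,4.3],0],
  [1.5,[0.6,0,5.4],0],
  [1.5,[1.2,0,6.3],0],
  [1.5,[1.9,0,7.2],0],
  [1.5,[1.9,0,7.2],0],
])

```text
clock: 21.2
tool_pos: [0.6079, 0.0864, 0.1385]
eef_rot: [[0.737, -0.003, 0.676], [-0.676, -0.0, 0.737], [-0.002, -1.0, -0.002]]
ft_force: [-0.8, 2.2, 7.5]
finger_gap: 0.023
```

```bash
python3 - <<'E'
from h import *
h=np.radians(47.5-312)
to([.616+.08*np.cos(h),.007+.08*np.sin(h),.138])
cv2.imwrite('pics/s19.png',cv2.resize(optics.snapshot('side')[130:250,200:360],None,fx=5,fy=5))
for k in range(1,10):
    az=np.radians(-42.5); X=np.array([np.cos(az),np.sin(az)]); Z=np.array([-np.sin(az),np.cos(az)])
    g=h-np.radians(4*k); d=8*np.array([np.cos(g)-np.cos(h),np.sin(g)-np.sin(h)]); print(312+4*k,'%.2f %.2f'%(d@X,d@Z))
E
```

```text
t 21.2 pos [0.6079 0.0864 0.1385] az -42.51 F [-0.8  2.2  7.5] gap 0.023 q [-0.02  0.65 -0.28  1.71  0.23  0.82 -1.14]
shift [0.02 0.05 0.05] turn None
316 0.39 0.40
320 0.80 0.78
324 1.24 1.12
328 1.71 1.43
332 2.19 1.71
336 2.69 1.96
340 3.21 2.16
344 3.74 2.34
348 4.28 2.47
```

View pics/s19.png

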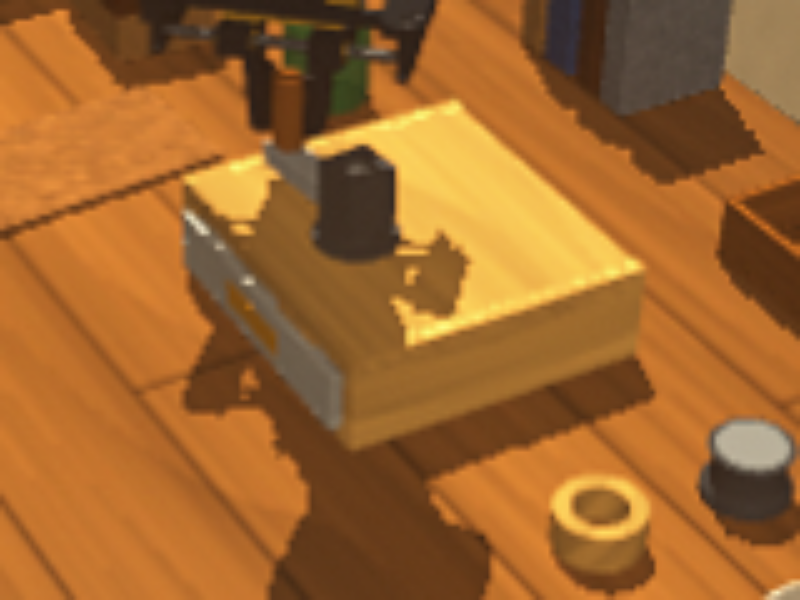

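Call:
move_arm([
  [1.5,[0.4,0,0.4],0],
  [1.5,[0.8,0,0.8],0],
  [1.5,[1.2,0,1.1],0],
  [1.5,[1.2,0,1.1],0],
  [1.5,[1.7,0,1.4],0],
  [1.5,[1.7,0,1.4],0],
  [1.5,[1.7,0,1.4],0],
  [1.5,[1.7,0,1.4],0],
])

```text
clock: 22.05
tool_pos: [0.6289, 0.0854, 0.1385]
eef_rot: [[0.737, -0.004, 0.676], [-0.676, -0.0, 0.737], [-0.003, -1.0, -0.002]]
ft_force: [-2.8, 1.7, 6.7]
finger_gap: 0.0233
```

```bash
python3 - <<'E'
from h import *
h=np.radians(47.5-328)
to([.616+.08*np.cos(h),.007+.08*np.sin(h),.138])
s=optics.snapshot('side'); cv2.imwrite('pics/s20.png',cv2.resize(s[150:225,230:300],None,fx=8,fy=8,interpolation=cv2.INTER_CUBIC))
E
```

```text
t 22.05 pos [0.6289 0.0854 0.1385] az -42.49 F [-2.8  1.7  6.7] gap 0.0233 q [-0.01  0.68 -0.28  1.65  0.23  0.85 -1.13]
shift [0.1  0.05 0.13] turn None
```

View pics/s20.png

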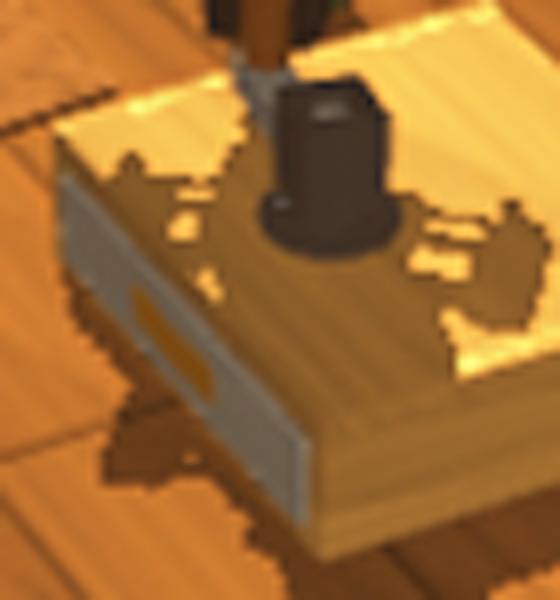

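Call:
move_arm([
  [1.5,[0.3,0,0.1],0],
  [1.5,[0.5,0,0.3],0],
  [1.5,[0.7,0,0.4],0],
  [1.5,[1.0,0,0.5],0],
  [1.5,[1.0,0,0.5],0],
  [1.5,[1.0,0,0.5],0],
  [1.5,[1.0,0,0.5],0],
  [1.5,[1.0,0,0.5],0],
])

```text
clock: 22.9
tool_pos: [0.6396, 0.0827, 0.1385]
eef_rot: [[0.737, -0.004, 0.675], [-0.675, 0.0, 0.737], [-0.003, -1.0, -0.002]]
ft_force: [-2.0, 2.9, 6.4]
finger_gap: 0.023
```

```bash
python3 - <<'E'
from h import *
h=np.radians(47.5-336)
to([.616+.08*np.cos(h),.007+.08*np.sin(h),.138])
s=optics.snapshot('side'); cv2.imwrite('pics/s21.png',cv2.resize(s[150:225,230:300],None,fx=8,fy=8,interpolation=cv2.INTER_CUBIC))
E
```

```text
t 22.9 pos [0.6396 0.0827 0.1385] az -42.48 F [-2.   2.9  6.4] gap 0.023 q [-0.01  0.69 -0.27  1.62  0.23  0.86 -1.12]
shift [0.12 0.05 0.13] turn None
```

View pics/s21.png

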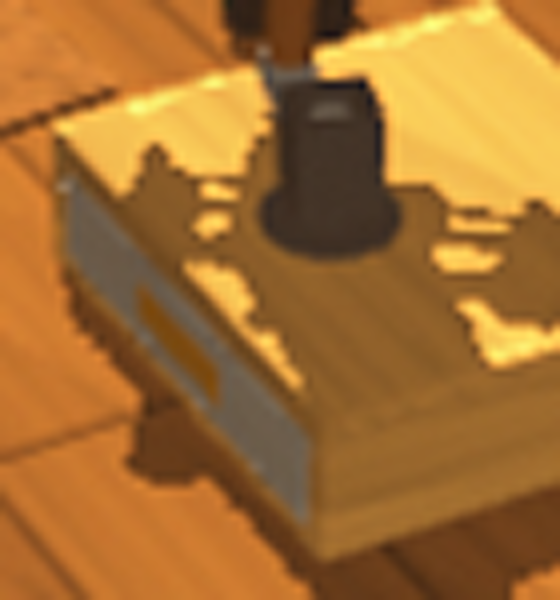

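Call:
move_arm([
  [1.5,[0.3,0,0.1],0],
  [1.5,[0.5,0,0.2],0],
  [1.5,[0.8,0,0.3],0],
  [1.5,[1.0,0,0.4],0],
  [1.5,[1.0,0,0.4],0],
  [1.5,[1.0,0,0.4],0],
  [1.5,[1.0,0,0.4],0],
  [1.5,[1.0,0,0.4],0],
])

```text
clock: 23.75
tool_pos: [0.6453, 0.081, 0.1378]
eef_rot: [[0.739, -0.013, 0.674], [-0.674, 0.001, 0.739], [-0.011, -1.0, -0.008]]
ft_force: [-14.7, 5.1, 12.9]
finger_gap: 0.0233
```

```bash
python3 - <<'E'
from h import *
h=np.radians(47.5-344)
to([.616+.08*np.cos(h),.007+.08*np.sin(h),.138])
s=optics.snapshot('side'); cv2.imwrite('pics/s22.png',cv2.resize(s[150:225,230:300],None,fx=8,fy=8,interpolation=cv2.INTER_CUBIC))
E
```

```text
t 23.75 pos [0.6453 0.081  0.1378] az -42.38 F [-14.7   5.1  12.9] gap 0.0233 q [-0.01  0.71 -0.28  1.6   0.23  0.88 -1.1 ]
shift [ 0.63 -0.03  0.26] turn None
```

View pics/s22.png

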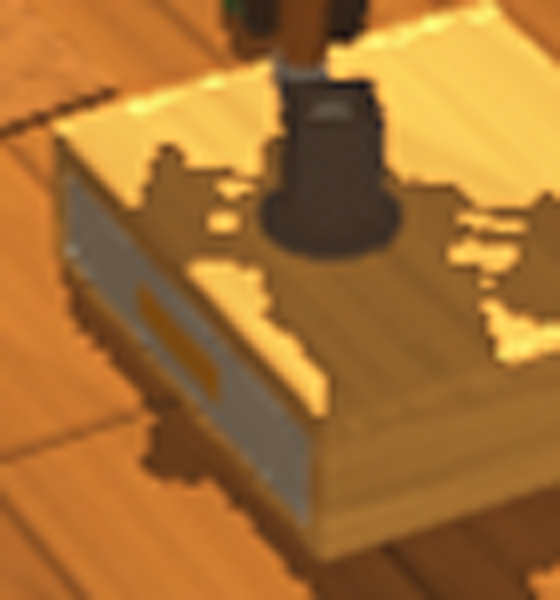

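Call:
move_arm([
  [1.5,[0,0,0],0],
  [1.5,[0,0,0],0],
  [1.5,[-0.3,0,-0.1],0],
  [1.5,[-0.6,0,-0.3],0],
  [6,[-0.6,0,-0.3],0],
  [6,[-0.6,0,-0.3],0],
  [6,[-0.6,0,-0.3],0],
  [6,[-0.6,0,-0.3],0],
])

```text
clock: 24.6
tool_pos: [0.6449, 0.079, 0.1382]
eef_rot: [[0.736, -0.001, 0.677], [-0.677, -0.001, 0.736], [-0.0, -1.0, -0.001]]
ft_force: [-0.1, -0.2, 0.2]
finger_gap: 0.0528
```

Call:
move_arm([
  [6,[0,-2,0],0],
  [6,[0,-4,0],0],
  [7,[0,-7,0],0],
  [7,[-4,-7,-4],0],
  [7,[-6,-7,-7],0],
  [7,[-6,-7,-7],0],
  [7,[-6,-7,-7],0],
  [7,[-6,-7,-7],0],
])

```text
clock: 25.4
tool_pos: [0.555, 0.0687, 0.2091]
eef_rot: [[0.736, 0.002, 0.677], [-0.677, 0.0, 0.736], [0.001, -1.0, 0.001]]
ft_force: [0.8, 0.2, -0.2]
finger_gap: 0.0699
```

```bash
python3 - <<'E'
from h import *
for i in range(5): im=optics.snapshot('wrist')
cv2.imwrite('pics/w23.png',im)
to([.616,.007,.2],-22)
s=optics.snapshot('side'); cv2.imwrite('pics/s23.png',cv2.resize(s[130:225,220:330],None,fx=7,fy=6,interpolation=cv2.INTER_CUBIC))
E
```

```text
t 25.65 pos [0.5542 0.0688 0.2085] az -42.56 F [ 0.4 -0.  -0.5] gap 0.0698 q [ 0.04  0.47 -0.31  1.82  0.18  0.88 -1.1 ]
shift [ 8.73  0.85 -0.38] turn -20.56
```

View pics/w23.png

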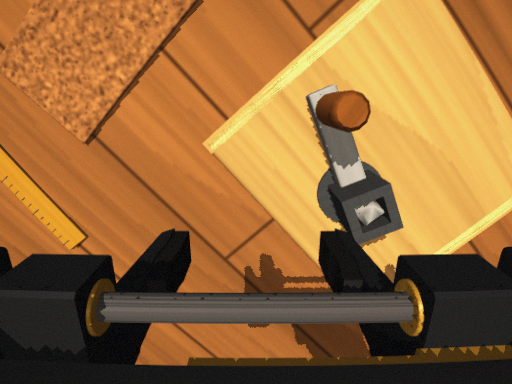

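View pics/s23.png

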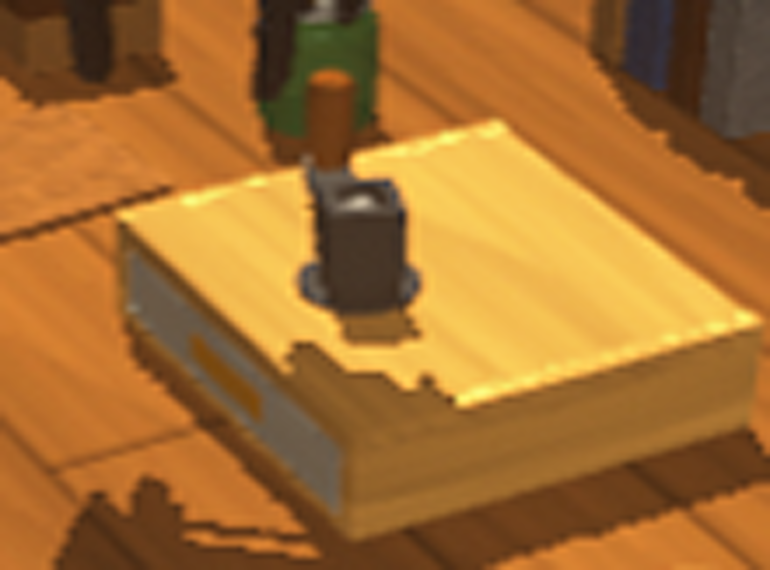

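```bash
python3 - <<'E'
from h import *
im=cv2.imread('pics/w23.png'); cv2.imwrite('pics/w23c.png',cv2.resize(im[80:255,300:415],None,fx=5,fy=3.4,interpolation=cv2.INTER_CUBIC))
E
```

```text
(no output)
```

View pics/w23c.png

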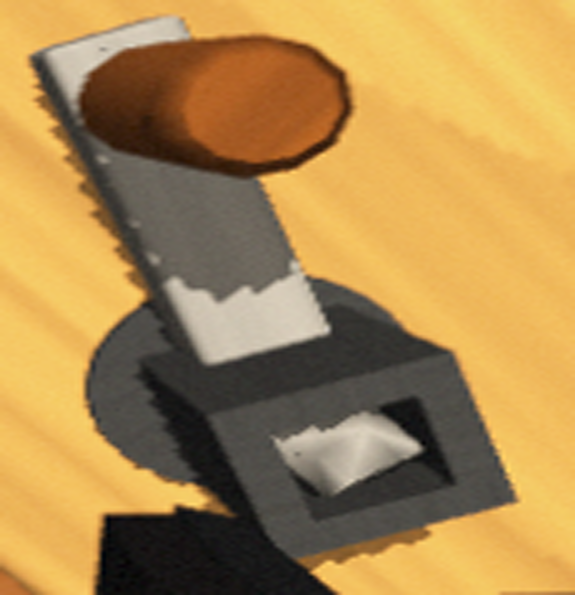

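```bash
python3 - <<'E'
from h import *
f=lambda P:[(300+x/5,80+y/3.4) for x,y in P]
H=ray('wrist',f([(207,412),(452,352),(517,498),(285,560)]),.127); k=ray('wrist',f([(266,105)]),.156)[0]
c=H.mean(0);print(np.round(H,4),c,[np.hypot(*(H[i]-H[i-1])[:2]) for i in range(4)])
print([np.degrees(np.arctan2(*(H[i]-H[i-1])[[1,0]])) for i in range(4)])
b=k-c;print(k,np.hypot(*b[:2]),np.degrees(np.arctan2(b[1],b[0])))
to([c[0],c[1],.2],np.degrees(np.arctan2(b[1],b[0]))-90)
E
```

```text
[[ 0.6044  0.0307  0.127 ]
 [ 0.6383  0.0175  0.127 ]
 [ 0.6266 -0.0168  0.127 ]
 [ 0.5919 -0.0051  0.127 ]] [0.61530758 0.00659035 0.127     ] [np.float64(0.037942580095663266), np.float64(0.036373435454790985), np.float64(0.03626127802302053), np.float64(0.03653543542184014)]
[np.float64(70.78876933432659), np.float64(-21.287835294148064), np.float64(-108.92037346689702), np.float64(161.3592269792842)]
[0.64278515 0.08264095 0.156     ] 0.08086229300589597 70.13488570060103
t 25.7 pos [0.554  0.0688 0.2085] az -42.55 F [ 0.2 -0.6  0.3] gap 0.0701 q [ 0.04  0.47 -0.31  1.82  0.18  0.88 -1.1 ]
shift [ 8.72  0.85 -0.44] turn -22.68
```

Call:
move_arm([
  [7,[0.8,0,-4],0],
  [7,[1.6,0,-8],0],
  [7,[2.3,2,-11.3],0],
  [7,[2.3,5.8,-11.3],0],
  [7,[2.3,5.8,-11.3],0],
  [7,[2.3,5.8,-11.3],0],
  [7,[2.3,5.8,-11.3],0],
  [7,[2.3,5.8,-11.3],0],
])

```text
clock: 26.5
tool_pos: [0.4955, -0.0294, 0.1521]
eef_rot: [[0.737, 0.003, 0.675], [-0.675, 0.0, 0.737], [0.002, -1.0, 0.002]]
ft_force: [-0.4, -0.0, -0.3]
finger_gap: 0.0699
```

```bash
python3 - <<'E'
from h import *
for i in range(3): im=optics.snapshot('wrist')
cv2.imwrite('pics/w24.png',im)
to([.6153,.0066,.2],-20)
E
```

```text
t 26.65 pos [ 0.4947 -0.0298  0.1515] az -42.52 F [-0.1 -0.4 -0.3] gap 0.0701 q [ 0.2   0.46 -0.28  2.02  0.2   0.69 -0.95]
shift [ 6.43 -4.83 10.84] turn -22.52
```

View pics/w24.png

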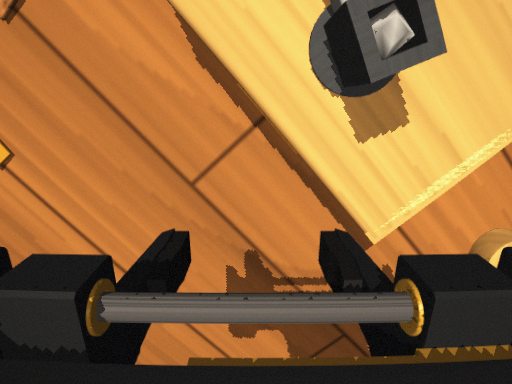

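```bash
python3 - <<'E'
from h import *
im=cv2.imread('pics/w24.png'); cv2.imwrite('pics/w24c.png',cv2.resize(im[20:250,165:385],None,fx=3.5,fy=2.6,interpolation=cv2.INTER_CUBIC))
cv2.imwrite('pics/w24d.png',cv2.resize(im[0:100,300:460],None,fx=5,fy=5,interpolation=cv2.INTER_CUBIC))
E
```

```text
(no output)
```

View pics/w24c.png

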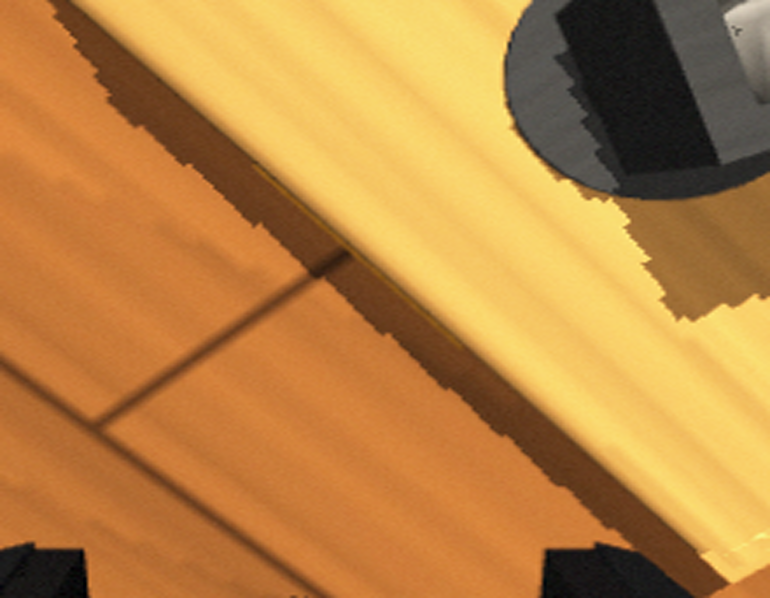

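View pics/w24d.png

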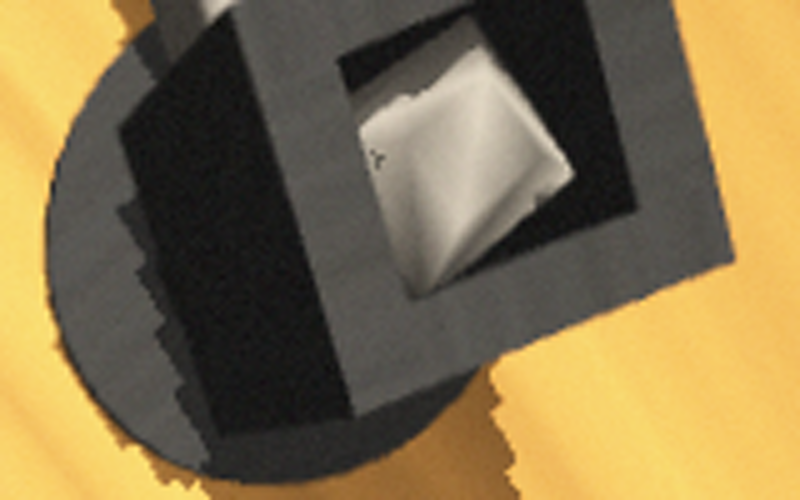

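Call:
move_arm([
  [7,[0,-4,0],-7],
  [7,[2,-4.8,3],-14],
  [7,[4,-4.8,6],-21],
  [7,[6,-4.8,9],-22.5],
  [7,[6.4,-4.8,10.8],-22.5],
  [7,[6.4,-4.8,10.8],-22.5],
  [7,[6.4,-4.8,10.8],-22.5],
  [7,[6.4,-4.8,10.8],-22.5],
])

```text
clock: 27.45
tool_pos: [0.6133, 0.0053, 0.1987]
eef_rot: [[0.939, -0.001, 0.343], [-0.343, -0.001, 0.939], [-0.001, -1.0, -0.001]]
ft_force: [0.1, -0.1, 0.2]
finger_gap: 0.0702
```

```bash
python3 - <<'E'
from h import *
for i in range(4): im=optics.snapshot('wrist')
cv2.imwrite('pics/w25.png',im); cv2.imwrite('pics/w25c.png',cv2.resize(im[60:245,205:305],None,fx=4,fy=3.2,interpolation=cv2.INTER_CUBIC))
to([.6153,.0066,.122],-20)
E
```

```text
t 27.65 pos [0.6138 0.0056 0.1989] az -20.08 F [ 0.  -0.1 -0. ] gap 0.0702 q [ 0.18  0.58 -0.37  1.68  0.25  0.94 -0.63]
shift [0.1  7.69 0.15] turn -0.08
```

View pics/w25c.png

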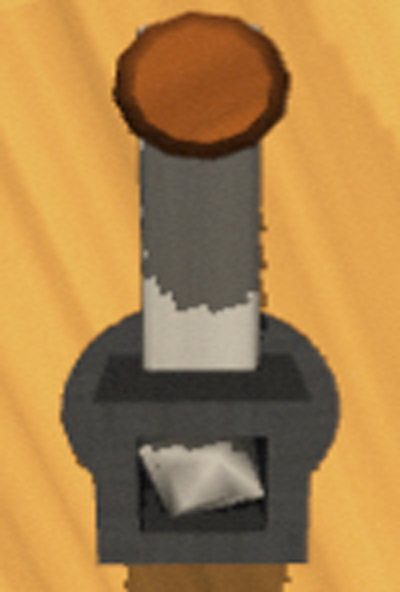

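Call:
move_arm([
  [7,[0.1,3,0.1],0],
  [7,[0.1,6,0.1],0],
  [7,[0.1,7.5,0.1],0],
  [7,[0.1,7.7,0.1],0],
  [7,[0.1,7.7,0.1],0],
  [4,[0.1,7.7,0.1],0],
  [2.5,[0.1,7.7,0.1],0],
  [2.5,[0.1,7.7,0.1],0],
])

```text
clock: 28.45
tool_pos: [0.6161, 0.0067, 0.1226]
eef_rot: [[0.939, 0.002, 0.343], [-0.343, -0.0, 0.939], [0.001, -1.0, 0.0]]
ft_force: [-0.4, -0.7, 0.0]
finger_gap: 0.0485
```

Call:
move_arm([
  [2.5,[0,0,0],0],
  [2.5,[0,0,0],0],
  [2.5,[0,0,0],0],
  [2.5,[0,0,0],0],
  [2.5,[0,0,0],0],
  [2.5,[0,0,0],0],
  [2.5,[0,0,0],0],
  [2.5,[0,-0.5,0],0],
])

```text
clock: 29.25
tool_pos: [0.6146, 0.007, 0.124]
eef_rot: [[0.94, -0.002, 0.342], [-0.342, 0.001, 0.94], [-0.002, -1.0, 0.0]]
ft_force: [10.9, 2.3, -34.2]
finger_gap: 0.0367
```

```bash
python3 - <<'E'
from h import *
to([.6153,.0066,.122],-20)
E
```

```text
t 29.25 pos [0.6146 0.007  0.124 ] az -19.99 F [ 10.9   2.3 -34.2] gap 0.0367 q [ 0.16  0.68 -0.34  1.71  0.3   0.8  -0.67]
shift [ 0.08  0.2  -0.01] turn 0.01
```

Call:
move_arm([
  [2.5,[0,0.3,0],0],
  [2.5,[0,0.4,0],0],
  [2.5,[0,0.4,0],-3],
  [2.5,[0,0.4,0],-6],
  [2.5,[0,0.4,0],-9],
  [2.5,[0,0.4,0],-12],
  [2.5,[0,0.4,0],-12],
  [2.5,[0,0.4,0],-12],
])

```text
clock: 30.05
tool_pos: [0.6156, 0.0065, 0.1226]
eef_rot: [[0.99, -0.0, 0.142], [-0.142, -0.0, 0.99], [-0.0, -1.0, -0.0]]
ft_force: [0.9, 0.5, -2.6]
finger_gap: 0.0365
```

```bash
python3 - <<'E'
from h import *
to([.6153,.0066,.122],-8); print(status.get_obs()['torque'])
cv2.imwrite('pics/w26.png',optics.snapshot('wrist'))
E
```

```text
t 30.05 pos [0.6156 0.0065 0.1226] az -8.15 F [ 0.9  0.5 -2.6] gap 0.0365 q [ 0.2   0.69 -0.39  1.71  0.34  0.81 -0.5 ]
shift [-0.03  0.06  0.01] turn -0.15
[-0.06554926 -0.03269286  0.00070034]
```

View pics/w26.png

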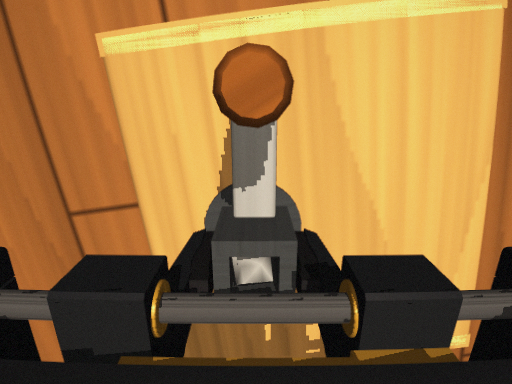

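Call:
move_arm([
  [2.5,[0,-0.5,0],0],
  [2.5,[0,-1.0,0],0],
  [2.5,[0,-1.5,0],0],
  [2.5,[0,-2,0],0],
  [2.5,[0,-2.5,0],0],
  [2.5,[0,-2.5,0],0],
  [2.5,[0,-2.5,0],0],
  [2.5,[0,-2.5,0],0],
])

```text
clock: 30.9
tool_pos: [0.6156, 0.0067, 0.1475]
eef_rot: [[0.99, 0.0, 0.14], [-0.14, -0.0, 0.99], [0.0, -1.0, -0.0]]
ft_force: [-0.2, 0.8, -3.1]
finger_gap: 0.0368
```

```bash
python3 - <<'E'
from h import *
to([.6153,.0066,.200],-8); print(status.get_obs()['torque'])
s=optics.snapshot('side'); cv2.imwrite('pics/s27.png',cv2.resize(s[130:225,220:330],None,fx=7,fy=6,interpolation=cv2.INTER_CUBIC))
E
```

```text
t 30.9 pos [0.6156 0.0067 0.1475] az -8.05 F [-0.2  0.8 -3.1] gap 0.0368 q [ 0.2   0.66 -0.41  1.7   0.33  0.85 -0.48]
shift [-0.02 -5.25 -0.01] turn -0.05
[-0.09847777 -0.07041283  0.03157474]
```

View pics/s27.png

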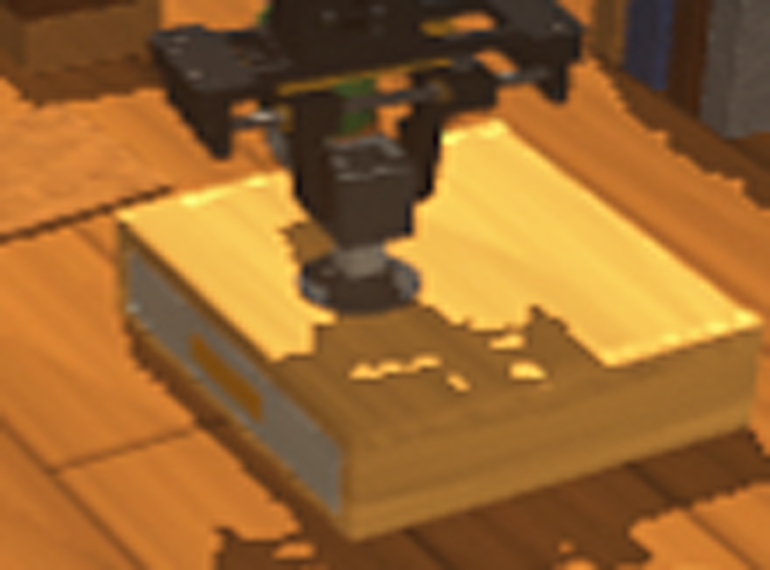

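Call:
move_arm([
  [2.5,[0,-3,0],0],
  [2.5,[0,-6,0],0],
  [2.5,[-2,-6,3],8],
  [2.5,[-4,-6,6.5],16],
  [2.5,[-6,-6,10],24],
  [2.5,[-8,-6,13],32],
  [2.5,[-10,-6,16],40],
  [2.5,[-12,-6,19],48],
])

```text
clock: 31.75
tool_pos: [0.5225, 0.213, 0.2076]
eef_rot: [[0.554, 0.0, 0.833], [-0.833, 0.0, 0.554], [-0.0, -1.0, 0.0]]
ft_force: [1.0, 0.3, -2.5]
finger_gap: 0.0364
```

```bash
python3 - <<'E'
from h import *
im=optics.snapshot('wrist'); cv2.imwrite('pics/w28.png',im)
to([.497,.276,.200],-83)
E
```

```text
t 31.8 pos [0.5188 0.2208 0.2079] az -56.43 F [-2.3  6.2 -2.2] gap 0.0367 q [-0.25  0.48 -0.3   1.81  0.17  0.88 -1.61]
shift [-5.8   0.82  1.23] turn 26.57
```

Call:
move_arm([
  [2.5,[-2,0,0.5],8],
  [2.5,[-4,0,1],16],
  [2.5,[-5.8,0,1.2],24],
  [2.5,[-5.8,0,1.2],26.5],
  [2.5,[-5.8,0,1.2],26.5],
  [2.5,[-5.8,0,1.2],26.5],
  [2.5,[-5.8,0,1.2],26.5],
  [2.5,[-5.8,0,1.2],26.5],
])

```text
clock: 32.6
tool_pos: [0.5012, 0.2659, 0.2076]
eef_rot: [[0.129, -0.0, 0.992], [-0.992, -0.0, 0.129], [0.0, -1.0, -0.0]]
ft_force: [-0.7, -0.4, -2.5]
finger_gap: 0.0371
```

```bash
python3 - <<'E'
from h import *
im=optics.snapshot('wrist'); cv2.imwrite('pics/w29.png',im)
to([.497,.276,.05],-83)
im=optics.snapshot('top'); cv2.imwrite('pics/t29.png',cv2.resize(im[110:240,130:300],None,fx=4.7,fy=4.6,interpolation=cv2.INTER_CUBIC))
P=[(.6291,.3433,.006),(.6336,.2266,.006),(.4422,.2131,.006),(.4342,.3312,.006)]; print(proj('wrist',P))
E
```

```text
t 32.65 pos [0.5011 0.266  0.2076] az -82.56 F [-0.3 -0.1 -3.2] gap 0.0367 q [-0.42  0.47 -0.2   1.8   0.12  0.88 -2.11]
shift [-1.05 15.76 -0.28] turn 0.44
[[192.60549308  33.88131689]
 [310.98328726  45.59113996]
 [292.46244773 224.44336903]
 [190.77998697 218.61416674]]
```

View pics/w29.png

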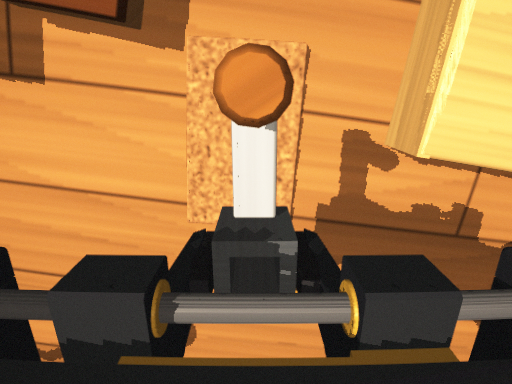

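Call:
move_arm([
  [2.5,[-0.8,4,-0.3],0],
  [2.5,[-0.8,8,-0.3],0],
  [2.5,[-0.8,12,-0.3],0],
  [2.5,[-0.8,14,-0.3],0],
  [2.5,[-0.8,15,-0.3],0],
  [2.5,[-0.8,15.6,-0.3],0],
  [2.5,[-0.8,15.8,-0.3],0],
  [2.5,[-0.8,15.9,-0.3],0],
])

```text
clock: 33.5
tool_pos: [0.4977, 0.2744, 0.0496]
eef_rot: [[0.13, 0.002, 0.992], [-0.992, 0.001, 0.13], [-0.001, -1.0, 0.002]]
ft_force: [0.5, 0.8, -1.9]
finger_gap: 0.0367
```

```bash
python3 - <<'E'
from h import *
im=optics.snapshot('side')
to([.497,.276,.046],-83); cv2.imwrite('pics/w30.png',optics.snapshot('wrist'))
E
```

```text
t 33.55 pos [0.4976 0.2744 0.0495] az -82.55 F [ 0.   0.2 -3.4] gap 0.0367 q [-0.47  0.72 -0.15  1.86  0.18  0.57 -2.18]
shift [-0.17  0.35 -0.04] turn 0.45
```

View pics/w30.png

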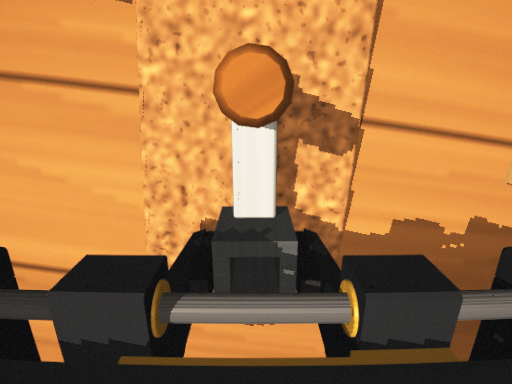

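Call:
move_arm([
  [2.5,[0,0.1,0],0],
  [2.5,[0,0.2,0],0],
  [2.5,[0,0.3,0],0],
  [2.5,[0,0.35,0],0],
  [2.5,[0,0.35,0],0],
  [2.5,[0,0.35,0],0],
  [2.5,[0,0.35,0],0],
  [2.5,[0,0.35,0],0],
])

```text
clock: 34.4
tool_pos: [0.4969, 0.2742, 0.0458]
eef_rot: [[0.13, 0.0, 0.992], [-0.992, 0.0, 0.13], [-0.0, -1.0, 0.0]]
ft_force: [-3.0, -1.6, 5.4]
finger_gap: 0.0366
```

Call:
move_arm([
  [4.5,[0,0,0],0],
  [5.5,[0,0,0],0],
  [7,[0,0,0],0],
  [7,[0,0,0],0],
  [7,[0,0,0],0],
  [7,[0,-3,0],0],
  [7,[0,-7,0],0],
  [7,[0,-11,0],0],
])

```text
clock: 35.2
tool_pos: [0.4965, 0.2737, 0.1561]
eef_rot: [[0.13, -0.001, 0.992], [-0.992, -0.001, 0.13], [0.0, -1.0, -0.001]]
ft_force: [0.5, 0.8, -0.5]
finger_gap: 0.0701
```

Call:
move_arm([
  [8,[0,-3,-1],0],
  [8,[0,-6,-3],0],
  [8,[0,-8,-3],0],
  [8,[0,-8,-3],0],
  [8,[0,-8,-3],0],
  [8,[0,-8,-3],0],
  [8,[0,-8,-3],0],
  [8,[0,-8,-3],0],
])

```text
clock: 36.0
tool_pos: [0.4669, 0.2699, 0.2342]
eef_rot: [[0.13, -0.002, 0.992], [-0.992, -0.001, 0.13], [0.001, -1.0, -0.002]]
ft_force: [0.3, 0.4, 0.5]
finger_gap: 0.0803
```

```bash
python3 - <<'E'
from h import *
im=optics.snapshot('wrist'); cv2.imwrite('pics/w31.png',im)
im=optics.snapshot('side'); cv2.imwrite('pics/s31.png',im)
im=optics.snapshot('top'); cv2.imwrite('pics/t31.png',im)
to([.497,.276,.046],-83)
for l in ['jar','saucer','loupe','dish','rule','cardbox','ring']:
    for d in nets.trace('top',l)[:4]:
        print(l,round(d['conf'],2),np.round(cen(d['pixels']),1))
E
```

```text
t 36.15 pos [0.4671 0.27   0.2347] az -82.56 F [0.5 0.3 0.2] gap 0.08 q [-0.44  0.4  -0.21  1.85  0.1   0.91 -2.14]
shift [-0.21 18.87  3.06] turn 0.44
jar 0.95 [169.2 135.8]
saucer 0.93 [317.9 262.2]
saucer 0.69 [245.4 170.7]
loupe 0.65 [322.2 143.3]
loupe 0.64 [241.5 193.9]
dish 0.82 [371.3 158.4]
rule 0.59 [196.8 255.5]
cardbox 0.69 [115.9 154.3]
ring 0.76 [321.2 171.6]
ring 0.71 [374.6 203.3]
ring 0.66 [163.7 187.8]
ring 0.52 [395.9 218.5]
```

View pics/w31.png

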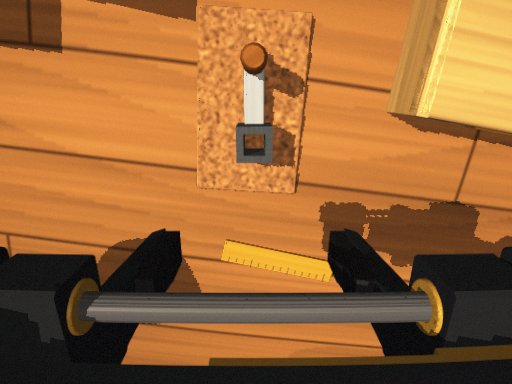

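View pics/s31.png

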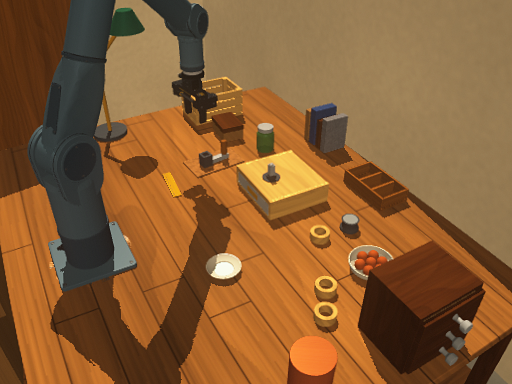

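View pics/t31.png

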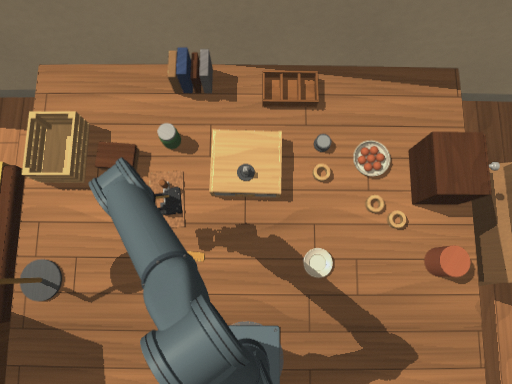

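```bash
python3 - <<'E'
import cv2
s=cv2.imread('pics/s31.png'); cv2.imwrite('pics/s31c.png',cv2.resize(s[145:220,230:335],None,fx=7,fy=7,interpolation=cv2.INTER_CUBIC))
E
```

```text
(no output)
```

View pics/s31c.png

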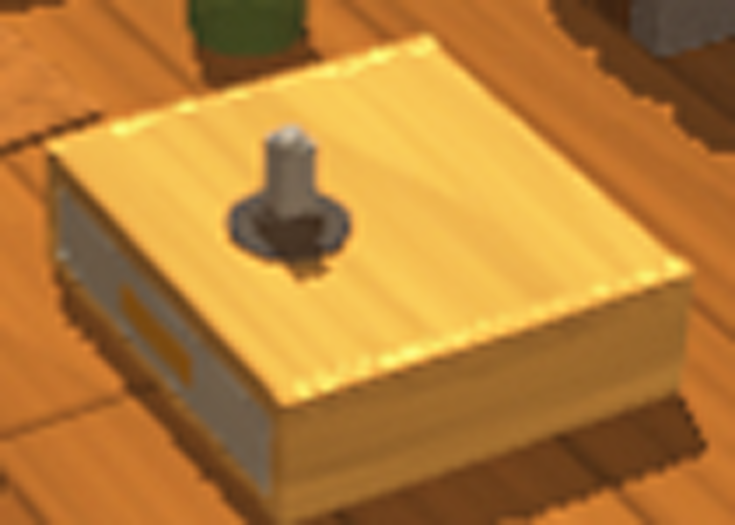

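Call:
move_arm([
  [8,[4,0,0],0],
  [8,[8,0,0],0],
  [8,[12,0,0],0],
  [8,[16,0,0],0],
  [8,[20,0,0],0],
  [8,[24,0,0],0],
  [8,[25,0,2],0],
  [8,[25,0,2],0],
])

```text
clock: 37.3
tool_pos: [0.5213, 0.0226, 0.2355]
eef_rot: [[0.125, 0.002, 0.992], [-0.992, -0.0, 0.125], [0.001, -1.0, 0.002]]
ft_force: [-0.5, -0.0, 0.1]
finger_gap: 0.0797
```

```bash
python3 - <<'E'
from h import *
for i in range(3): im=optics.snapshot('wrist')
cv2.imwrite('pics/w32.png',cv2.resize(im[0:230,100:440],None,fx=2.3,fy=2.3,interpolation=cv2.INTER_CUBIC))
to([0,0,0])
E
```

```text
t 37.45 pos [0.5187 0.026  0.235 ] az -82.47 F [0.4 0.3 0.5] gap 0.08 q [-0.04  0.36 -0.12  1.9   0.05  0.89 -1.63]
shift [ -4.21  23.54 -51.74] turn None
```

View pics/w32.png

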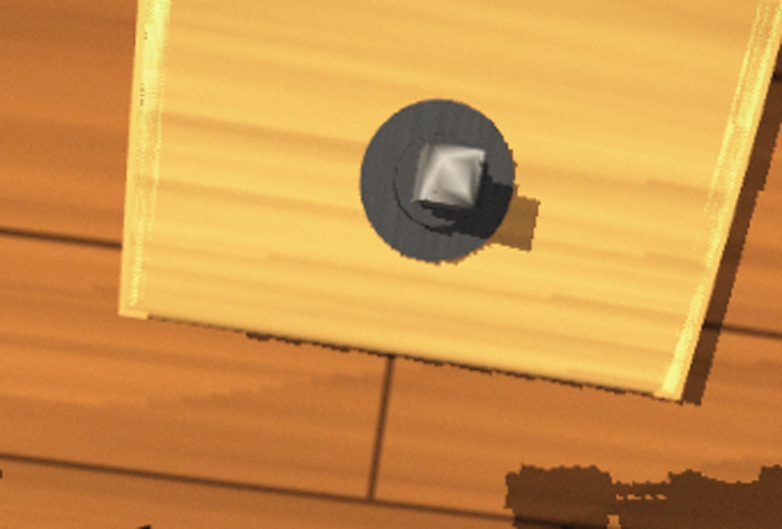

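```bash
python3 - <<'E'
from workcell import r
print(r.hand_in())
E
```

```text
the job is handed in; nothing more can be done
None
```

I laid the boxwood ring flat in the drawer, wound the drawer shut with the crank, and put the crank back flat on its mat. I handed the job in at about 37.5 s of the 72 s allowed.

- **Ring:** I took the ring nearest the base (about 0.60 m away; the others are about 0.68 m or more). After I let go, a picture showed it flat in the drawer.
- **Winding:** I seated the crank on the shaft and wound it about 340° clockwise by its knob, until it hit a dead stop (about 15 N against about 5 N while turning).
- **Drawer shut:** From above, nothing of the front panel shows past the top board, only a thin sliver of the brass pull. The bare shaft's flats line up with the unit to within about 2°, which is about 0.6 mm of drawer.
- **Crank:** The last wrist picture shows it flat on the mat, clear of every edge.
- **Bystanders:** In the last top picture the jar, saucer, loupe, dish and spare rings are where they began. The arm hid part of the rule and was close beside the card box. The network's pixel centre for the rule came out about 14 pixels off, and for the card box about 3. The arm worked well clear of both.

**Two checks disagreed:**
- **Seating:** the crank touched down about 6 mm higher than I had worked out, at up to 48 N on the wrist, with the crank in the fingers. I put this down to it having slipped in the grip. Two later measurements of the hub's height showed it fully seated.
- **Lifting off:** the first pull jammed at about 34 N because the socket was twisted against the shaft. Turning the crank back 12° within its free play freed it.

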